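Set the tilting assembly rest to its working angle and load a housing

ROBOT

A 7-joint arm with a two-finger parallel gripper is mounted at the origin on a cart in front of the work surface, level with it; the furniture and walls round the work are solid. World frame = base frame: x ahead of the robot, y to its left, z up, the work surface at z = 0. Lengths are in m, angles in rad, forces in N, time in s.
With the tool pointing down it reaches from about 0.4 to 0.875 m from the base axis. Payload 19.3 kg.
Tool frame: the origin (TCP) lies midway between the tips of the shut fingers; the grasp point (between the pads) lies 19 mm behind it; z points along the fingers, y is the line along which they close (so a half turn about z gives the same grasp; the last joint's range is limited). The gripper opens to 85 mm and grips with 20 to 120 N. Pads are 22 mm wide; open, the fingers measure 114 mm over their backs; the gripper's body (76 mm by 85 mm) begins 54 mm behind the grasp point. The pads swing forward as they close: fully open they stand 13 mm farther back than shut.
Start: joints at [1.206, 0.521, -0.036, 1.599, 0.021, 1.021, -0.113], TCP at [0.182, -0.598, 0.197] pointing down, gripper open.
Joint ranges: [-2.91, 2.91], [-0.3, 2.13], [-1.5, 1.42], [0.17, 2.43], [-1.26, 4.41], [0.16, 1.93], [-2.52, 2.52]. Speed limits (rad/s): [1.89, 1.89, 2.39, 2.39, 3.01, 3.01, 3.01].

INTERFACE

Orientations are given as [roll, pitch, yaw] about the fixed x, y, z axes, in that order (R = Rz(yaw) Ry(pitch) Rx(roll)).
In Python, from workcell import bot gives the robot as it stands.
- The arm moves only by the tool move_arm, never from a script. Its argument "series" is a list of rows, each a list of 3 entries, a list of its own where there are three numbers: the shift along the tool's x, y, z in cm, then the turn, a rotation vector about the tool's x, y, z in rad, then the opening in per cent of the stroke, from 0 (shut) to 100 (fully open). A call has 1 to 20 rows; each row is the pose to reach, as a shift and turn from the pose commanded when the call began, along the tool's axes at that moment; what a row does not reach only later rows make up. A row lasts 1/12 s, in which the tool goes at most 41.7 mm and 7.16 degrees, less where a joint would pass 70% of its speed; a pose out of reach is approached as far as the arm can. A call with a gripper value outside its range is refused whole. The fingers move at their own pace and stop on an object; "squeeze" is the grip in N (left out, the last holds). Time passes only in rows, so rows that repeat a pose let the fingers close. It gives the time, the measured TCP pose, the force, the opening and the grip force at its end, in the units of the state.
- bot.observe(): the state, without advancing time (a new reading comes with each control period).
- bot.grab_frame(name): name is "side" or "top" or "wrist"; returns (picture, depth): 480x640x3 uint8, red, green, blue; 480x640 float32, m along the optical axis (not along the pixel's ray), 0 where there is no reading.
- bot.camera_params(name): a dict with "fovy" (degrees; the focal length in pixels is half the picture's height over the tangent of half this angle, whatever the lens; pixels are square), "cx", "cy" (the principal point, pixels), "dist_coeffs" ([k1, k2, p1, p2, k3] as OpenCV has them; the pictures are not rectified), "R" (3x3) and "t" (3): a world point X has camera coordinates R X + t; the wrist camera has in their place "tool_from_camera" (4x4, takes a point from camera to tool coordinates, whose origin is the TCP and whose axes are the flange's). Camera axes: x right, y down, z forward; pixel columns grow to the right and rows downward; lengths in m; the calibration is good to about 2 mm. A picture is of the moment at which its call begins: read the wrist's pose just before it. camera_params takes no time and is no camera call.
- bot.job_done(): hands the job in; it is judged then, once.
Trained networks look in the newest picture that a camera, given by its name, has taken for a name from the list of things; names that differ only in an ending like _2 or _b are one class to them, and where a whole thing is asked for, a point or a joint stands for the part that bears it (a point fixed in the world has none). Each returns a list of dicts, best first, with "conf" (0 to 1); they miss things now and then, are a little off and sometimes report something else, mostly with a low value. They report only what shows in the picture. A call takes as long as a camera call.
- bot.find_in(camera, thing): "bbox" ([left, top, right, bottom] in pixels, round what is visible of it).
- bot.trace(camera, thing): "mask" (480x640 bool, what is visible of it) and "bbox" ([left, top, right, bottom] in pixels, round what is visible of it).
The state is a dict: "clock": time; "qpos": joint angles; "qd": joint speeds; "joint_efforts": joint torques, N m; "position": TCP position; "tool_rot": TCP orientation; "force": force on the tool from outside, world axes, zero at the start; "moment": the same for the moment, N m; "grip_width": finger opening in m; "finger_force": force on a finger pad.
Only numpy, scipy, OpenCV 4.12 (cv2) and the standard library are available. Lean on these libraries where they do the work, as an engineer would, in place of code of your own. Each camera call takes 0.05 s, during which the arm holds its last target. There are 200 camera calls.

TASK

Push the empty white board of the tilting rest down until it stands at 30 degrees to the bench, pointer at the red line of its scale, and stays there by itself when you let go (to within 2 degrees; it springs back a little). Then set the black ring housing gently on the board, open side up, flat and down against both stop pins, and let go: loaded, the board must still stand at 30 degrees. Leave the other things on the bench where they are.

Things in the scene. Friction and masses are not known exactly. Their poses are not given: they have to be found in the camera images.
- board: White tilting board, 178 mm up the slope, 186 wide, 8 thick, hinged at its near, lower edge. Origin: middle of the hinge axis, 36 mm above the bench; x up the slope to the free edge (board from x = 2 to 180 mm), y along the hinge, z square off the face, which lies at z = 14 mm. Its angle to the bench is that of its z axis to vertical; starts 53 to 75 degrees steep, range 0 to 76.
- rest: Base of the rest: aluminium plate 210 x 220 mm, 12 mm high, fixed to the bench; origin under its centre, hinge axis 85 mm to -x of it. At its right side (y = -107 mm) stands a white quadrant, reaching 87 mm from the axis, with a black line every 10 degrees and a thicker red one at 30; a red pointer on the board's right edge runs along it.
- push_edge (a point): Middle of the free far edge on the face (board frame x = 180, z = 14 mm). Pushing the face down near here with 6 to 12 N makes the friction hinge slip. It stays where it is left, but winds up like a spring of 15 N m/rad: let go, the board springs back up by some 3 to 7 degrees, unlike from case to case; so look again after letting go. The edge can also be pulled up from behind.
- seat (a point): Point on the board's face (board frame x = 83, y = 0, z = 14 mm) under the centre of the housing when it lies down against both stop pins; axes as the board's. The pins, 12 mm thick and 15 mm high with black rubber sleeves, stand on the face at board x = 22, y = -45 and +45 mm. The housing may stick instead of sliding down to them by itself.
- housing: Black round open plastic housing, 140 mm across, 33 mm high, starting open side up on the bench far left of the rest. Origin: centre of its underside, z up through the open side. The upper wall (from 14 to 33 mm height) is a ring about 4 to 9 mm thick with its outside at radius 70 mm, and can be pinched from above; inside it the floor is 14 mm high. Pinched, it may swing a few degrees in the grip. Its turn about z is free. 95 to 170 g.
- tilt_stand: Fixed bystander between rest and housing: black disc leaning on a small clear stand, 115 mm wide and 117 mm high; origin under it on the bench. Lift the housing over it.
- driver: Bystander: blue and black screwdriver, 163 mm long, lying right of the rest; origin at its underside's centre, y along it.
- tin: Bystander: yellow flat tin, 57 mm across, 24 mm high, behind the rest; origin at its underside's centre.
- mug: Bystander: white spotted mug, 91 mm high, behind the rest on the right; origin at its underside's centre.
- tape: Bystander: roll of black tape, 62 mm across, 19 mm high, in front on the left; origin at its underside's centre.
- pliers1: Bystander: pliers, 150 mm long, 12 mm high, lying behind the rest; origin at their underside's centre.

How it is judged:
On the way, in this order (a step that is already met when the one before it is completed fails the run):
1. the empty board stands at 30 degrees (within 2.5) by itself, untouched (angle between board's own z axis and vertical between 0.48 and 0.567 rad and contact force between board and anything else below 0.1 N and angular speed of board below 0.05 rad/s), for 0.4 s.
2. the housing lies on the board at its seat (distance between housing and seat below 0.006 m and angle between the z axis of housing and the z axis of board, either way round below 0.06 rad), for 0.2 s.
At the end, for the whole second after the job is handed in: Board at 30 +/- 2.5 degrees and still; housing open side up, flat on the board (within 3.4 degrees) with its centre within 6 mm of the seat point, so down against both pins, at rest and released; bystanders within 30 mm of where they were (all of step 2 and angle between board's own z axis and vertical between 0.48 and 0.567 rad and angle between housing's own z axis and vertical below 0.7 rad and linear speed of housing below 0.01 m/s and angular speed of board below 0.02 rad/s); the robot touches nothing.
It fails at once if the screwdriver, the tin, the mug, the tape roll or the pliers are shifted by more than 30 mm (distance of any of driver, tin, mug, tape, pliers1 from where it was at the start of the episode above 0.03 m).
It fails at once if the housing drops or slams onto its place (faster than 0.3 m/s within 50 mm of it) (distance between housing and seat below 0.05 m and linear speed of housing above 0.3 m/s).
It also fails if it takes over 67 s, if anything falls off the work surface, if the arm or the gripper's body presses on something with over 40 N, if the wrist force passes 120 N, or if a joint passes its speed limit or range.

## Working session

There is one attempt and no reset: what is moved stays moved. The work goes in short steps, Python scripts to look and compute and a tool call to move; the robot and the scene stay as the last step left them, time stands still between calls to the robot, and variables do not carry over. Pictures are saved under pics/ and viewed, at most 10 in all, crops included, and the job is handed in when it is done.

Besides the shell and the picture viewer there is one more tool, called after "Call:" by a JSON object that holds its "api" and its "payload". move_arm: Moves the arm, as the interface text tells. Its arguments: {"type":"object","properties":{"series":{"type":"array"},"squeeze":{"type":"number"}},"required":["series"]}

```bash
mkdir -p pics; ls; cat > h.py <<'E'
import numpy as np, cv2
from workcell import bot
from scipy.spatial.transform import Rotation as Ro
def cam(n,st=None):
    p=bot.camera_params(n); f=240/np.tan(np.radians(p['fovy'])/2)
    K=np.array([[f,0,p['cx']],[0,f,p['cy']],[0,0,1.]]); d=np.array(p['dist_coeffs'],float)
    if 'R' in p: T=np.eye(4); T[:3,:3]=p['R']; T[:3,3]=p['t']; W=np.linalg.inv(T)
    else:
        W=np.eye(4); W[:3,:3]=Ro.from_euler('xyz',st['tool_rot']).as_matrix(); W[:3,3]=st['position']; W=W@np.array(p['tool_from_camera'])
    return K,d,W
def pts(n,mask,dep,st=None):
    K,d,W=cam(n,st); v,u=np.nonzero(mask&(dep>0)); z=dep[v,u]
    q=cv2.undistortPoints(np.stack([u,v],1).astype(float)[:,None],K,d)[:,0]
    return np.c_[q*z[:,None],z]@W[:3,:3].T+W[:3,3]
def save(im,n): cv2.imwrite('pics/'+n,im[:,:,::-1])
E
python3 - <<'E'
from h import *
print(bot.observe())
for n in ['top','side']:
    im,dep=bot.grab_frame(n); save(im,n+'1.png'); np.savez(n+'1.npz',im=im,dep=dep)
    for t in ['board','rest','housing','tilt_stand','driver','tin','mug','tape','pliers1']:
        r=bot.trace(n,t)
        if r:
            m=r[0]['mask'];P=pts(n,m,dep)
            print(n,t,round(r[0]['conf'],2),r[0]['bbox'],np.round(np.median(P,0),3),np.round(np.percentile(P,2,axis=0),3),np.round(np.percentile(P,98,axis=0),3))
            np.save(f'{n}_{t}.npy',m)
E
```

```text
pics
{'clock': 0.0, 'qpos': array([ 1.20580125,  0.52200815, -0.03632742,  1.60000559,  0.0212045 ,
        1.02111203, -0.11279707]), 'qd': array([ 3.00718622e-04,  1.50651642e-03, -1.14101287e-03,  3.38494398e-04,
       -6.47153664e-05, -5.28620373e-04,  8.46307973e-05]), 'joint_efforts': array([ 1.13448797e-03, -9.27100611e+01,  1.98091440e+00, -3.69932520e+01,
        1.79286813e-02,  8.21452006e-03, -4.76216144e-05]), 'position': array([ 0.18143869, -0.5976849 ,  0.19613028]), 'tool_rot': array([-3.14044796e+00,  8.65045189e-05,  2.94790412e-01]), 'force': array([0.07318222, 0.33352206, 0.59225659]), 'moment': array([0.03680751, 0.06933875, 0.00377303]), 'finger_force': 0.0, 'grip_width': 0.08545930695502857}
top board 0.93 [336.6, 211.9, 423.5, 296.1] [ 0.447 -0.147  0.134] [ 0.391 -0.236  0.052] [ 0.496 -0.06   0.199]
top rest 0.82 [308.9, 193.1, 435.8, 301.4] [ 0.465 -0.134  0.064] [ 0.382 -0.254  0.008] [ 0.596 -0.027  0.198]
top housing 0.55 [155.7, 259.4, 217.2, 319.0] [0.458 0.31  0.007] [0.393 0.241 0.001] [0.522 0.37  0.034]
top driver 0.71 [429.6, 241.7, 473.8, 294.3]
[... 699 characters left out ...]
26   0.001] [ 0.594 -0.021  0.193]
side housing 0.76 [188.4, 318.7, 282.4, 393.2] [0.458 0.307 0.01 ] [0.388 0.243 0.002] [0.522 0.378 0.033]
side tilt_stand 0.36 [236.6, 234.9, 277.4, 258.4] [ 0.678 -0.026  0.009] [ 0.603 -0.047  0.   ] [0.746 0.003 0.012]
side driver 0.78 [406.3, 218.2, 430.1, 240.0] [ 0.381 -0.29   0.02 ] [ 0.351 -0.376 -0.001] [ 0.441 -0.235  0.036]
side tin 0.56 [284.0, 213.8, 306.2, 229.8] [ 0.661 -0.157  0.022] [ 0.641 -0.191  0.001] [ 0.689 -0.141  0.025]
side mug 0.83 [315.7, 171.5, 356.4, 212.7] [ 0.632 -0.325  0.048] [ 0.596 -0.396  0.002] [ 0.69  -0.314  0.09 ]
side tape 0.78 [297.9, 316.9, 331.5, 347.9] [0.375 0.199 0.016] [0.349 0.168 0.   ] [0.403 0.223 0.019]
```

```bash
cat >> h.py <<'E'
def plane(P,it=4):
    Q=P
    for _ in range(it):
        c=Q.mean(0); n=np.linalg.svd(Q-c,full_matrices=False)[2][2]; n*=np.sign(n[2]); r=np.abs((P-c)@n); Q=P[r<max(.004,2*0.002)]
    return c,n,Q
E
python3 - <<'E'
from h import *
from scipy.optimize import least_squares
for n in ['top','side']:
    z=np.load(n+'1.npz'); dep=z['dep']; im=z['im']
    m=np.load(n+'_board.npy'); m=cv2.erode(m.astype('uint8'),np.ones((3,3)))>0
    P=pts(n,m,dep); c,nn,Q=plane(P)
    yaw=np.arctan2(-nn[1],-nn[0]); print(n,'board c',c.round(4),'n',nn.round(4),'tilt',np.degrees(np.arccos(nn[2])),'yaw',np.degrees(yaw),len(Q),len(P))
    Rz=np.array([np.cos(yaw),np.sin(yaw)]);L=np.array([-Rz[1],Rz[0]])
    print(' along hinge', np.percentile(Q[:,:2]@L,[0.5,50,99.5]).round(4),'x',np.percentile(Q[:,:2]@Rz,[.5,99.5]).round(4),'z',np.percentile(Q[:,2],[.5,99.5]).round(4))
    b=np.percentile(Q[:,:2]@Rz,[50])
    # housing: rim pts
    m=np.load(n+'_housing.npy'); P=pts(n,m,dep); print(' housing z pct',np.percentile(P[:,2],[5,50,95,99]))
    Q=P[P[:,2]>.026]; f=lambda p:np.hypot(Q[:,0]-p[0],Q[:,1]-p[1])-.067
    s=least_squares(f,[.458,.308],loss='soft_l1',f_scale=.003); print(' housing',s.x.round(4),len(Q))
    # base plate
    P=pts(n,np.ones_like(m),dep)
    k=(abs(P[:,0]-.49)<.2)&(abs(P[:,1]+.14)<.16)&(abs(P[:,2]-.012)<.003); 
    Q=P[k]; print(' plate', cv2.minAreaRect(Q[:,:2].astype('float32')),len(Q))
    # tall stuff between
    k=(P[:,1]>-.05)&(P[:,1]<.3)&(P[:,2]>.04)&(P[:,2]<.15)&(P[:,0]>.3)&(P[:,0]<.75);Q=P[k];print(' stand',np.percentile(Q,[2,98],axis=0).round(3))
t=np.load('top1.npz')['im'];s=np.load('side1.npz')['im']
save(np.hstack([cv2.resize(t[130:350,130:490],(400,300))*1,cv2.resize(s[140:420,170:450],(400,300))]),'a.png')
E
```

```text
top board c [ 0.4461 -0.1474  0.1329] n [-0.8461 -0.2049  0.4921] tilt 60.52006472122744 yaw 13.611599258094325 3873 3915
 along hinge [-0.3378 -0.2479 -0.16  ] x [0.3543 0.4383] z [0.0528 0.2004]
 housing z pct [0.0019849  0.00675579 0.03267935 0.03497363]
 housing [0.4569 0.3058] 403
 plate ((0.5202207565307617, -0.13851217925548553), (0.334146648645401, 0.31961923837661743), 85.55016326904297) 3124
 stand [[0.468 0.076 0.042]
 [0.742 0.238 0.115]]
side board c [ 0.4388 -0.131   0.1265] n [-0.8465 -0.2022  0.4925] tilt 60.497836447586145 yaw 13.43344941276634 2029 2087
 along hinge [-0.3242 -0.226  -0.1531] x [0.3535 0.4361] z [0.051 0.197]
 housing z pct [0.00284058 0.01046012 0.03194765 0.03319889]
 housing [0.4561 0.3094] 931
 plate ((0.5207651853561401, -0.14415571093559265), (0.3167371451854706, 0.3346717655658722), 88.72247314453125) 3193
 stand [[0.465 0.079 0.041]
 [0.743 0.241 0.111]]
```

View pics/a.png

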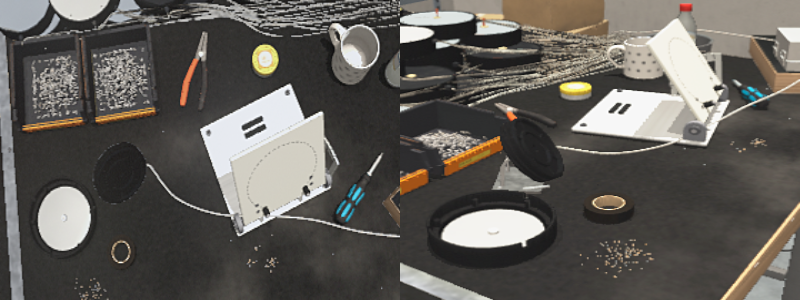

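```bash
cat >> h.py <<'E'
YAW=np.radians(13.5); E=np.array([np.cos(YAW),np.sin(YAW),0]); L=np.array([-np.sin(YAW),np.cos(YAW),0]); Z=np.array([0,0,1.])
RD=np.stack([L,E,-Z],1)  # tool down: x=L,y=E,z=-Z
HE,HL=.3603,-.249
def rel(tgts,pos=None,R=None):
    s=bot.observe()
    p0=s['position'] if pos is None else pos; R0=Ro.from_euler('xyz',s['tool_rot']).as_matrix() if R is None else R
    for p,Rt in tgts: print((R0.T@(np.array(p)-p0)*100).round(2).tolist(), Ro.from_matrix(R0.T@Rt).as_rotvec().round(4).tolist())
def arc(th,x=.16,t=.013):
    c,s=np.cos(np.radians(th)),np.sin(np.radians(th)); return E*(HE+x*c-.014*s-t)+L*HL+Z*(.036+x*s+.014*c)
E
python3 - <<'E'
from h import *
a=arc(60.5); print(a,[arc(t).round(4) for t in (50,40,33,26)])
rel([([.182,-.598,.27],RD),(E*.37+L*HL+Z*.27,RD),(E*.37+L*HL+Z*a[2],RD)])
print('down frame:');rel([(arc(t),RD) for t in (60.5,50,40,33,29,26,24)],pos=E*.37+L*HL+Z*a[2],R=RD)
E
```

```text
[ 0.46059452 -0.14549642  0.18215084] [array([ 0.4854, -0.1395,  0.1676]), array([ 0.5063, -0.1345,  0.1496]), array([ 0.5189, -0.1315,  0.1349]), array([ 0.5297, -0.1289,  0.1187])]
[0.04, 0.01, -7.33] [-0.0, -0.0, -1.5117]
[35.46, -35.45, -7.33] [-0.0, -0.0, -1.5117]
[35.46, -35.45, 1.46] [-0.0, -0.0, -1.5117]
down frame:
[0.0, 4.39, 0.0] [0.0, 0.0, 0.0]
[-0.0, 6.94, 1.46] [0.0, 0.0, 0.0]
[-0.0, 9.09, 3.26] [0.0, 0.0, 0.0]
[-0.0, 10.39, 4.73] [0.0, 0.0, 0.0]
[-0.0, 11.05, 5.63] [0.0, 0.0, 0.0]
[0.0, 11.5, 6.34] [0.0, 0.0, 0.0]
[-0.0, 11.78, 6.83] [0.0, 0.0, 0.0]
```

Call:
{"api": "move_arm", "payload": {"series": [[[0,0,-7.3],[0,0,-0.2],0],[[0,0,-7.3],[0,0,-0.2],0],[[35.5,-35.5,-7.3],[0,0,-1.512],0],[[35.5,-35.5,-7.3],[0,0,-1.512],0],[[35.5,-35.5,-7.3],[0,0,-1.512],0],[[35.5,-35.5,-7.3],[0,0,-1.512],0],[[35.5,-35.5,-7.3],[0,0,-1.512],0],[[35.5,-35.5,-7.3],[0,0,-1.512],0],[[35.5,-35.5,-7.3],[0,0,-1.512],0],[[35.5,-35.5,-7.3],[0,0,-1.512],0],[[35.5,-35.5,-7.3],[0,0,-1.512],0],[[35.5,-35.5,-7.3],[0,0,-1.512],0],[[35.5,-35.5,-7.3],[0,0,-1.512],0],[[35.5,-35.5,-7.3],[0,0,-1.512],0],[[35.5,-35.5,-7.3],[0,0,-1.512],0],[[35.5,-35.5,-7.3],[0,0,-1.512],0],[[35.5,-35.5,-7.3],[0,0,-1.512],0],[[35.5,-35.5,1.5],[0,0,-1.512],0],[[35.5,-35.5,1.5],[0,0,-1.512],0],[[35.5,-35.5,1.5],[0,0,-1.512],0]]}}

```text
clock: 2.67
position: [0.4147, -0.1558, 0.177]
tool_rot: [-3.136, -0.004, 1.805]
force: [-1.1, -0.4, -0.4]
grip_width: -0.0001
finger_force: 0.0
```

Call:
{"api": "move_arm", "payload": {"series": [[[0,3,0],[0,0,0],0],[[0,4.4,0],[0,0,0],0],[[0,5.7,0.7],[0,0,0],0],[[0,6.9,1.5],[0,0,0],0],[[0,8.0,2.3],[0,0,0],0],[[0,9.1,3.3],[0,0,0],0],[[0,9.8,4.0],[0,0,0],0],[[0,10.4,4.7],[0,0,0],0],[[0,11.0,5.6],[0,0,0],0],[[0,11.5,6.3],[0,0,0],0],[[0,11.5,6.3],[0,0,0],0],[[0,11.5,6.3],[0,0,0],0],[[0,11.5,6.3],[0,0,0],0]]}}

```text
clock: 3.75
position: [0.5408, -0.1275, 0.1258]
tool_rot: [3.12, 0.005, 1.807]
force: [32.0, 9.7, 42.5]
grip_width: -0.0003
finger_force: 26.5
```

```bash
cat >> h.py <<'E'
def board(n,st=None,tag=None):
    im,dep=bot.grab_frame(n); r=bot.trace(n,'board')
    if tag: save(im,tag)
    if not r: print('none'); return
    m=cv2.erode(r[0]['mask'].astype('uint8'),np.ones((3,3)))>0
    P=pts(n,m,dep,st); c,nn,Q=plane(P); y=np.arctan2(-nn[1],-nn[0]); l=np.array([-np.sin(y),np.cos(y)])
    e=np.array([np.cos(y),np.sin(y)]); t=np.arccos(nn[2]); d=c[:2]@e
    he=d-((c[2]-.036)*np.cos(t)-.014)/np.sin(t)
    print(n,round(r[0]['conf'],2),'tilt',np.degrees(t).round(2),'yaw',np.degrees(y).round(2),'HE',he.round(4),'lat',np.percentile(Q[:,:2]@l,[.5,99.5]).round(4),len(Q),len(P), 'zmax',np.percentile(Q[:,2],99.5).round(4))
E
python3 - <<'E'
from h import *
print(bot.observe()['force'])
board('side',tag='s2.png'); board('top',tag='t2.png')
a=cv2.imread('pics/s2.png')[140:290,270:450];b=cv2.imread('pics/t2.png')[180:320,300:460]
cv2.imwrite('pics/b.png',np.hstack([cv2.resize(a,(400,333)),cv2.resize(b,(400,333))]))
E
```

```text
[31.98923707  9.66921968 42.45530003]
side 0.76 tilt 40.21 yaw 13.35 HE 0.3619 lat [-0.3303 -0.1525] 2528 2606 zmax 0.16
top 0.92 tilt 40.31 yaw 13.58 HE 0.3602 lat [-0.3321 -0.1607] 4099 4203 zmax 0.1626
```

View pics/b.png

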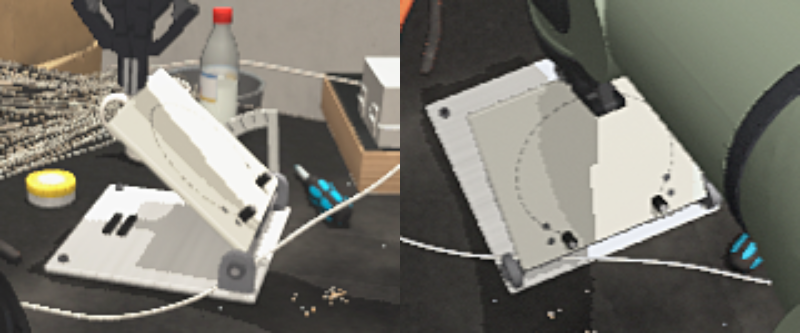

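Call:
{"api": "move_arm", "payload": {"series": [[[0,2,0],[0,0,0],0],[[0,3,0],[0,0,0],0],[[0,3,-3],[0,0,0],0],[[0,3,-6],[0,0,0],0],[[0,3,-9],[0,0,0],0],[[0,0,-10],[0,0,0],0],[[0,-4,-10],[0,0,0],0],[[0,-4,-10],[0,0,0],0],[[0,-4,-10],[0,0,0],0]]}}

```text
clock: 4.7
position: [0.4894, -0.1396, 0.22]
tool_rot: [-3.141, 0.001, 1.804]
force: [-0.0, -0.3, 0.6]
grip_width: 0.0005
finger_force: 0.0
```

```bash
sed -i 's/^HE,HL=.*/HE,HL=.3605,-.2465/' h.py; python3 - <<'E'
from h import *
board('top'); board('side')
s=bot.observe(); print(s['position'],s['tool_rot'],s['position']@E,s['position']@L)
A=[(arc(t,.15,.01),RD) for t in (45,40,35,30,26,24,22)]
rel(A)
E
```

```text
top 0.82 tilt 44.79 yaw 13.54 HE 0.3605 lat [-0.331  -0.1578] 3912 3996 zmax 0.173
side 0.92 tilt 44.74 yaw 13.35 HE 0.3618 lat [-0.3327 -0.1522] 2515 2581 zmax 0.1705
[ 0.49167343 -0.13765564  0.21889974] [ 3.14138446e+00 -4.32340878e-04  1.80682697e+00] 0.44595337820676445 -0.24863108978853904
[0.21, 0.07, 6.69] [0.0002, -0.0004, 0.0004]
[0.21, 1.04, 7.58] [0.0002, -0.0004, 0.0004]
[0.21, 1.94, 8.54] [0.0002, -0.0004, 0.0004]
[0.21, 2.74, 9.58] [0.0002, -0.0004, 0.0004]
[0.21, 3.32, 10.46] [0.0002, -0.0004, 0.0004]
[0.21, 3.59, 10.91] [0.0002, -0.0004, 0.0004]
[0.21, 3.84, 11.37] [0.0002, -0.0004, 0.0004]
```

Call:
{"api": "move_arm", "payload": {"series": [[[0,0,3],[0,0,0],0],[[0,0,6],[0,0,0],0],[[0,0.1,6.7],[0,0,0],0],[[0,0.6,7.2],[0,0,0],0],[[0,1.0,7.6],[0,0,0],0],[[0,1.5,8.1],[0,0,0],0],[[0,1.9,8.5],[0,0,0],0],[[0,2.3,9.0],[0,0,0],0],[[0,2.7,9.6],[0,0,0],0],[[0,3.0,10.0],[0,0,0],0],[[0,3.2,10.3],[0,0,0],0],[[0,3.2,10.3],[0,0,0],0],[[0,3.2,10.3],[0,0,0],0]]}}

```text
clock: 5.98
position: [0.523, -0.1302, 0.116]
tool_rot: [3.141, 0.001, 1.807]
force: [-1.0, -1.2, 8.9]
grip_width: -0.0001
finger_force: 3.9
```

```bash
python3 - <<'E'
from h import *
board('top'); board('side')
s=bot.observe(); print(s['position'],s['position']@E,s['force'])
E
```

```text
top 0.67 tilt 38.35 yaw 13.62 HE 0.3601 lat [-0.3331 -0.1584] 3992 4101 zmax 0.1585
side 0.86 tilt 38.32 yaw 13.31 HE 0.3621 lat [-0.3281 -0.1526] 2406 2469 zmax 0.1552
[ 0.52290516 -0.13020879  0.11615222] 0.478060609328963 [-0.91237802  0.38646823  7.73794672]
```

```bash
python3 - <<'E'
from h import *
for n in ['side','top','wrist']: im,d=bot.grab_frame(n); save(im,n+'3.png')
a=cv2.imread('pics/side3.png')[140:260,290:420];b=cv2.imread('pics/top3.png')[180:310,320:450];c=cv2.imread('pics/wrist3.png')
cv2.imwrite('pics/c.png',np.hstack([cv2.resize(x,(266,300),interpolation=cv2.INTER_CUBIC) for x in (a,b,c)]))
E
```

```text
(no output)
```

View pics/c.png

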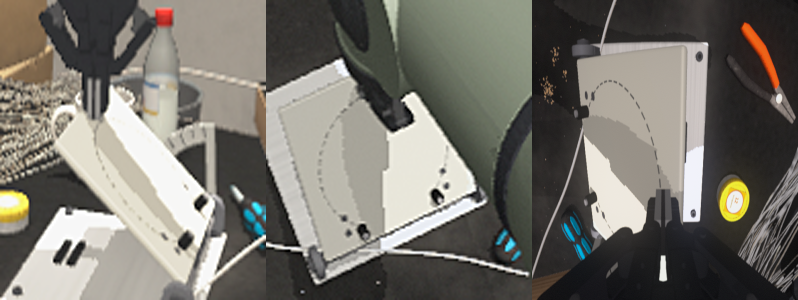

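```bash
python3 - <<'E'
from h import *
s=bot.observe()
im,dep=bot.grab_frame('side'); P=pts('side',np.ones(dep.shape,bool),dep)
e=P@E;l=P@L;z=P[:,2]
g=np.array([im[v,u].mean() for v,u in zip(*np.nonzero(dep>0))])
k=(g<90)&(abs(l-s['position']@L)<.03)&(abs(e-.478)<.04)&(z>.09)&(z<.26)
for a in np.arange(.09,.26,.01):
    q=k&(abs(z-a-.005)<.005); 
    if q.sum(): print(round(a,2),q.sum(),np.percentile(e[q],[5,50,95]).round(3),np.percentile(l[q],[5,50,95]).round(3))
for n in ['side','top','wrist']:
    K,d,W=cam(n,s); V=np.linalg.inv(W)
    T=np.array([s['position'],s['position']+[0,0,.03],E*(HE+.18*.785-.0087)+L*HL+Z*(.036+.18*.62+.011)])
    print(n,cv2.projectPoints(T,cv2.Rodrigues(V[:3,:3])[0],V[:3,3],K,d)[0][:,0].round(1).tolist())
E
```

```text
0.15 9 [0.47  0.478 0.488] [-0.246 -0.242 -0.237]
0.16 28 [0.465 0.474 0.49 ] [-0.244 -0.241 -0.238]
0.17 38 [0.464 0.471 0.491] [-0.244 -0.242 -0.238]
0.18 43 [0.464 0.475 0.491] [-0.249 -0.242 -0.238]
0.19 89 [0.453 0.48  0.501] [-0.245 -0.239 -0.234]
0.2 163 [0.445 0.482 0.51 ] [-0.257 -0.238 -0.234]
0.21 133 [0.442 0.482 0.515] [-0.258 -0.238 -0.231]
0.22 104 [0.458 0.483 0.516] [-0.251 -0.235 -0.23 ]
0.23 119 [0.451 0.477 0.515] [-0.244 -0.236 -0.229]
0.24 149 [0.445 0.477 0.51 ] [-0.24  -0.235 -0.227]
0.25 181 [0.441 0.476 0.511] [-0.24  -0.236 -0.228]
side [[336.0, 200.8], [336.3, 188.2], [329.6, 182.5]]
top [[366.6, 222.5], [368.0, 219.0], [364.7, 211.6]]
wrist [[312.6, 285.3], [312.3, 315.2], [351.4, 325.6]]
```

Call:
{"api": "move_arm", "payload": {"series": [[[0,-0.5,-3],[0,0,0],0],[[0,-1,-7],[0,0,0],0],[[0,-2,-10],[0,0,0],0],[[0,-2,-10],[0,0,0],0],[[0,-2,-10],[0,0,0],0]]}}

```text
clock: 6.8
position: [0.5034, -0.1354, 0.2172]
tool_rot: [3.139, 0.002, 1.806]
force: [-0.8, 0.2, -0.3]
grip_width: -0.0
finger_force: 0.0
```

```bash
python3 - <<'E'
from h import *
board('top'); 
s=bot.observe()
im,dep=bot.grab_frame('side'); save(im,'side4.png');P=pts('side',np.ones(dep.shape,bool),dep)
e=P@E;l=P@L;z=P[:,2]; pe=s['position']@E
print(s['position'],pe,s['position']@L)
g=np.array([im[v,u].mean() for v,u in zip(*np.nonzero(dep>0))])
k=(g<120)&(abs(l-s['position']@L)<.03)&(abs(e-pe)<.04)&(z>.15)
for a in np.arange(.16,.32,.01):
    q=k&(abs(z-a-.005)<.005); 
    if q.sum(): print(round(a,2),q.sum(),np.percentile(e[q],[5,50,95]).round(3),np.percentile(l[q],[5,50,95]).round(3))
im,d=bot.grab_frame('wrist'); save(im,'wrist4.png')
a=cv2.imread('pics/side4.png')[80:240,270:430]
cv2.imwrite('pics/d.png',np.hstack([cv2.resize(a,(400,400)),cv2.resize(im[:,:,::-1],(400,400))]))
E
```

```text
top 0.89 tilt 43.15 yaw 13.52 HE 0.3606 lat [-0.3302 -0.1587] 4045 4127 zmax 0.1693
[ 0.50262136 -0.1349381   0.21515426] 0.45723321851646304 -0.24854437404126556
0.24 4 [0.456 0.459 0.463] [-0.24  -0.239 -0.237]
0.25 27 [0.445 0.456 0.468] [-0.245 -0.24  -0.235]
0.26 47 [0.442 0.45  0.469] [-0.251 -0.241 -0.237]
0.27 45 [0.443 0.449 0.468] [-0.252 -0.24  -0.235]
0.28 57 [0.442 0.457 0.469] [-0.248 -0.24  -0.235]
0.29 127 [0.427 0.458 0.482] [-0.251 -0.237 -0.233]
0.3 182 [0.422 0.46  0.49 ] [-0.258 -0.237 -0.233]
0.31 156 [0.42  0.461 0.493] [-0.26  -0.236 -0.23 ]
```

View pics/d.png

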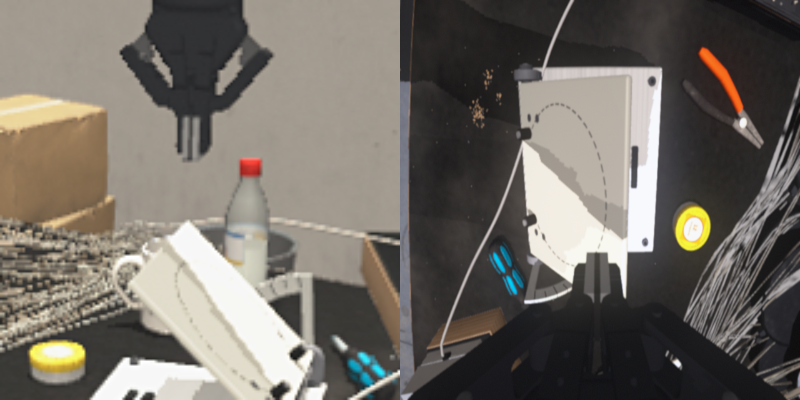

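```bash
python3 - <<'E'
from h import *
s=bot.observe(); im,dep=bot.grab_frame('wrist')
P=pts('wrist',np.ones(dep.shape,bool),dep,s); z=P[:,2]
k=(P[:,0]>.6)&(P[:,1]>-.12)&(P[:,1]<.1)&(abs(z)<.06); print('bench z',np.median(z[k]),k.sum())
for t in ['tin','pliers1','board']:
    r=bot.trace('wrist',t)
    if r: Q=pts('wrist',r[0]['mask'],dep,s); print(t,np.median(Q,0).round(4),np.percentile(Q,[2,98],axis=0).round(3).tolist())
board('wrist',s)
# fingers in tool frame
p=bot.camera_params('wrist'); K,d,W=cam('wrist',s)
R=Ro.from_euler('xyz',s['tool_rot']).as_matrix(); T=(P-s['position'])@R
k=(abs(T[:,0])<.03)&(abs(T[:,1])<.03)&(T[:,2]>-.12)&(T[:,2]<.02)
for a in np.arange(-.12,.02,.01):
    q=k&(abs(T[:,2]-a-.005)<.005)
    if q.sum(): print(a.round(2),q.sum(),np.percentile(T[q],[5,95],axis=0).round(3).tolist())
print(np.round(p['tool_from_camera'],3).tolist())
E
```

```text
bench z 0.00041450566207229533 45844
tin [ 0.6672 -0.1669  0.0239] [[0.644, -0.195, 0.006], [0.695, -0.143, 0.026]]
pliers1 [ 0.6671 -0.0223  0.0102] [[0.608, -0.047, 0.0], [0.744, 0.024, 0.013]]
board [ 0.478  -0.1185  0.1235] [[0.4, -0.229, 0.054], [0.534, -0.048, 0.168]]
wrist 0.91 tilt 42.89 yaw 13.85 HE 0.3607 lat [-0.3394 -0.1603] 35747 36399 zmax 0.1684
-0.12 6723 [[0.01, -0.016, -0.119], [0.017, 0.018, -0.111]]
-0.11 4017 [[0.008, -0.015, -0.11], [0.017, 0.016, -0.101]]
-0.1 6304 [[-0.009, -0.029, -0.099], [0.012, 0.029, -0.09]]
-0.09 5427 [[-0.008, -0.027, -0.09], [0.013, 0.026, -0.081]]
-0.08 1951 [[-0.008, -0.016, -0.08], [0.013, 0.019, -0.071]]
-0.07 1129 [[0.006, -0.011, -0.069], [0.011, 0.013, -0.06]]
-0.06 1092 [[0.006, -0.011, -0.059], [0.011, 0.013, -0.051]]
-0.05 835 [[0.006, -0.011, -0.05], [0.011, 0.013, -0.041]]
-0.04 72 [[0.01, -0.005, -0.04], [0.011, 0.007, -0.038]]
[[0.001, -0.949, -0.314, 0.08], [1.0, 0.001, 0.0, 0.001], [0.0, -0.314, 0.949, -0.177], [0.0, 0.0, 0.0, 1.0]]
```

Call:
{"api": "move_arm", "payload": {"series": [[[0,0,4],[0,0,0],0],[[0,-0.2,8],[0,0,0],0],[[0,-0.2,9.4],[0,0,0],0],[[0,0.2,10.2],[0,0,0],0],[[0,0.7,10.8],[0,0,0],0],[[0,1.2,11.4],[0,0,0],0],[[0,1.6,11.9],[0,0,0],0],[[0,2.0,12.4],[0,0,0],0],[[0,2.4,13.0],[0,0,0],0],[[0,2.4,13.0],[0,0,0],0],[[0,2.4,13.0],[0,0,0],0]]}}

```text
clock: 8.22
position: [0.5261, -0.1294, 0.0862]
tool_rot: [-3.14, 0.0, 1.807]
force: [-8.6, -1.2, 4.1]
grip_width: -0.0002
finger_force: 3.6
```

```bash
python3 - <<'E'
from h import *
board('top'); board('side')
s=bot.observe(); print(s['position'],s['position']@E,s['force'])
E
```

```text
top 0.7 tilt 28.75 yaw 13.44 HE 0.3605 lat [-0.3322 -0.1584] 3861 4020 zmax 0.1342
side 0.87 tilt 28.8 yaw 13.23 HE 0.3625 lat [-0.3294 -0.1513] 2448 2537 zmax 0.1333
[ 0.52596175 -0.12947683  0.08648295] 0.4812036225667417 [-8.3333156  -0.41225982  3.21324652]
```

Call:
{"api": "move_arm", "payload": {"series": [[[0,0.1,0.3],[0,0,0],0],[[0,0.3,0.6],[0,0,0],0],[[0,0.35,0.85],[0,0,0],0],[[0,0.35,0.85],[0,0,0],0],[[0,0.35,0.85],[0,0,0],0],[[0,0,0.2],[0,0,0],0],[[0,-0.5,-2],[0,0,0],0],[[0,-1,-6],[0,0,0],0],[[0,-2,-10],[0,0,0],0],[[0,-2,-12],[0,0,0],0],[[0,-2,-12],[0,0,0],0],[[0,-2,-12],[0,0,0],0]]}}

```text
clock: 9.42
position: [0.5077, -0.1342, 0.2078]
tool_rot: [3.138, 0.002, 1.806]
force: [0.6, -0.3, -0.8]
grip_width: 0.0001
finger_force: 0.0
```

```bash
python3 - <<'E'
from h import *
board('top'); board('side'); s=bot.observe();board('wrist',s)
print(s['position'],s['position']@E,s['force'])
E
```

```text
top 0.59 tilt 30.06 yaw 13.56 HE 0.3603 lat [-0.3327 -0.1598] 4322 4475 zmax 0.1383
side 0.6 tilt 29.91 yaw 13.51 HE 0.3612 lat [-0.3303 -0.1547] 2492 2556 zmax 0.1348
wrist 0.9 tilt 29.93 yaw 13.72 HE 0.3612 lat [-0.3395 -0.1593] 44275 44788 zmax 0.1377
[ 0.50637209 -0.1337492   0.20502636] 0.46115785479329824 [-0.46593593  0.24976509 -0.31401441]
```

```bash
cat >> h.py <<'E'
D=.034
def tipT(p,R): return np.array(p)+D*R[:,2],R
E
python3 - <<'E'
from h import *
# pins
s=bot.observe(); im,dep=bot.grab_frame('wrist'); P=pts('wrist',np.ones(dep.shape,bool),dep,s)
t=np.radians(30); n=-np.sin(t)*E+np.cos(t)*Z; u=np.cos(t)*E+np.sin(t)*Z; H=E*.3608+L*-.248+Z*.036
B=np.c_[(P-H)@u,(P-H)@L,(P-H)@n]
for sg in (-1,1):
    k=(B[:,2]>.022)&(B[:,2]<.035)&(abs(B[:,0]-.022)<.025)&(abs(B[:,1]-sg*.045)<.03); Q=B[k]; print(sg,k.sum(),np.percentile(Q,[3,50,97],axis=0).round(4).tolist())
k=(abs(B[:,2]-.014)<.004)&(abs(B[:,1])<.11)&(B[:,0]>.05)&(B[:,0]<.17); print('face lat',np.percentile(B[k,1],[.1,99.9]),np.median(B[k,2]))
g=E*(.0665)+np.array([.4567,.3075,0])
rel([tipT(s['position']*[1,1,0]+Z*.31,RD),tipT(g+Z*.31,RD),tipT(g+Z*.18,RD)])
E
```

```text
-1 179 [[0.0207, -0.051, 0.0224], [0.0264, -0.0448, 0.0278], [0.0298, -0.0406, 0.0315]]
1 218 [[0.0212, 0.0383, 0.0224], [0.0266, 0.044, 0.028], [0.0297, 0.049, 0.0315]]
face lat [-0.1072032   0.09163548] 0.013202763678963335
[0.01, -0.01, -7.09] [-0.0009, -0.0008, 0.0007]
[44.06, 12.14, -7.07] [-0.0009, -0.0008, 0.0007]
[44.05, 12.15, 5.93] [-0.0009, -0.0008, 0.0007]
```

Call:
{"api": "move_arm", "payload": {"series": [[[2,0.5,-4],[0,0,0],35],[[6,1.5,-7],[0,0,0],35],[[44,12.1,-7],[0,0,0],35],[[44,12.1,-7],[0,0,0],35],[[44,12.1,-7],[0,0,0],35],[[44,12.1,-7],[0,0,0],35],[[44,12.1,-7],[0,0,0],35],[[44,12.1,-7],[0,0,0],35],[[44,12.1,-7],[0,0,0],35],[[44,12.1,-7],[0,0,0],35],[[44,12.1,-7],[0,0,0],35],[[44,12.1,-7],[0,0,0],35],[[44,12.1,-7],[0,0,0],35],[[44,12.1,0],[0,0,0],35],[[44,12.1,5.9],[0,0,0],35],[[44,12.1,5.9],[0,0,0],35],[[44,12.1,5.9],[0,0,0],35],[[44,12.1,5.9],[0,0,0],35],[[44,12.1,5.9],[0,0,0],35]]}}

```text
clock: 11.35
position: [0.522, 0.3229, 0.1485]
tool_rot: [3.141, -0.001, 1.807]
force: [-0.3, 0.1, 1.2]
grip_width: 0.03
finger_force: 0.0
```

```bash
sed -i 's/^HE,HL=.*/HE,HL=.3615,-.249/' h.py; python3 - <<'E'
from h import *
from scipy.optimize import least_squares
s=bot.observe(); im,dep=bot.grab_frame('wrist'); save(im,'w5.png')
print(s['position'],s['tool_rot'],s['grip_width'])
P=pts('wrist',np.ones(dep.shape,bool),dep,s)
R=Ro.from_euler('xyz',s['tool_rot']).as_matrix(); T=(P-s['position'])@R
k=(abs(T[:,0])<.03)&(abs(T[:,1])<.05)&(T[:,2]>-.12)&(T[:,2]<.02)
for a in np.arange(-.07,.0,.005):
    q=k&(abs(T[:,2]-a-.0025)<.0025)
    if q.sum(): print(a.round(3),q.sum(),np.percentile(T[q],[5,95],axis=0).round(3).tolist())
k=(P[:,2]>.029)&(P[:,2]<.038)&(np.hypot(P[:,0]-.457,P[:,1]-.307)<.085); Q=P[k]
print(k.sum(),'topz',np.median(Q[:,2]))
f=lambda p:np.hypot(Q[:,0]-p[0],Q[:,1]-p[1])-p[2]
r=least_squares(f,[.457,.307,.067],loss='soft_l1',f_scale=.002); rr=f([*r.x[:2],0]); print(r.x.round(4),np.percentile(rr,[2,10,50,90,98]).round(4))
c=r.x[:2]; q=(Q[:,:2]-c)@E[:2]; o=(Q[:,:2]-c)@L[:2]; m=(q>0)&(abs(o)<.015); print('at grasp',m.sum(),np.percentile(rr[m],[3,50,97]).round(4) if m.sum() else '')
E
```

```text
[0.52195782 0.32290246 0.1484853 ] [ 3.14053608e+00 -8.84275610e-04  1.80674954e+00] 0.029994062359894418
-0.07 704 [[-0.008, -0.024, -0.07], [0.011, 0.026, -0.065]]
-0.065 817 [[-0.007, -0.026, -0.065], [0.011, 0.028, -0.06]]
-0.06 748 [[-0.008, -0.026, -0.06], [0.011, 0.028, -0.055]]
-0.055 673 [[-0.007, -0.026, -0.055], [0.011, 0.028, -0.05]]
-0.05 605 [[-0.006, -0.026, -0.05], [0.011, 0.028, -0.045]]
-0.045 439 [[-0.008, -0.024, -0.045], [0.011, 0.026, -0.04]]
-0.04 153 [[-0.01, -0.016, -0.04], [0.01, 0.02, -0.036]]
-0.035 1 [[0.001, -0.014, -0.035], [0.001, -0.014, -0.035]]
3230 topz 0.03278508542147188
[0.4589 0.3078 0.0676] [0.0656 0.066  0.0675 0.0693 0.07  ]
at grasp 203 [0.0658 0.0677 0.0696]
```

View pics/w5.png

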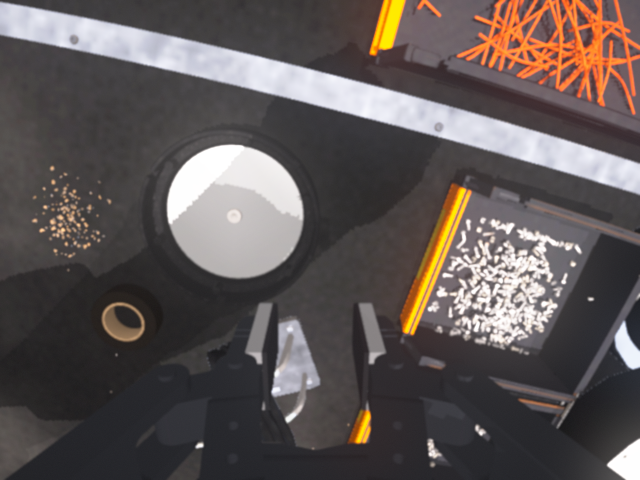

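```bash
python3 - <<'E'
from h import *
z=np.load('top1.npz'); P=pts('top',np.ones((480,640),bool),z['dep']); g=np.array([.5248,.3236,0]); T=np.c_[(P-g)@E,(P-g)@L,P[:,2]]
for a,b,h in ((.045,.025,.036),(.08,.06,.036),(.12,.08,.036)):
    k=(abs(T[:,0])<a)&(abs(T[:,1])<b)&(T[:,2]>h)&(T[:,2]<.3); print(a,k.sum(),T[k].max(0) if k.sum() else '',T[k].min(0) if k.sum() else '')
rel([(g+Z*-.016,RD)])
E
```

```text
0.045 2 [-0.004726    0.01963675  0.03884338] [-0.00523133 -0.017047    0.03622597]
0.08 4 [-0.004726    0.01963675  0.03884338] [-0.02824544 -0.0539385   0.03606135]
0.12 38 [0.11992791 0.06326951 0.05818463] [-0.11077552 -0.06819894  0.03606135]
[-0.03, 0.21, 16.52] [0.0026, -0.0012, 0.0003]
```

Call:
{"api": "move_arm", "payload": {"series": [[[0,0.1,4],[0,0,0],35],[[0,0.2,8],[0,0,0],35],[[0,0.2,11.5],[0,0,0],35],[[0,0.2,13.5],[0,0,0],35],[[0,0.2,14.5],[0,0,0],35],[[0,0.2,15.5],[0,0,0],35],[[0,0.2,16.3],[0,0,0],35],[[0,0.2,16.3],[0,0,0],35],[[0,0.2,16.3],[0,0,0],35]]}}

```text
clock: 12.15
position: [0.524, 0.323, -0.0152]
tool_rot: [3.14, -0.0, 1.807]
force: [0.2, 0.0, 0.2]
grip_width: 0.0302
finger_force: 0.0
```

```bash
python3 - <<'E'
from h import *
s=bot.observe();print(s['position'],s['force'],s['grip_width'])
im,d=bot.grab_frame('wrist'); save(im,'w6.png'); im,d=bot.grab_frame('side'); save(im,'s6.png')
a=cv2.imread('pics/s6.png')[270:410,170:310];b=cv2.imread('pics/w6.png')[120:480]
cv2.imwrite('pics/e.png',np.hstack([cv2.resize(a,(300,300)),cv2.resize(b,(500,300))]))
E
```

```text
[ 0.52395293  0.3230384  -0.01519933] [0.23712643 0.04760474 0.18249345] 0.030155814994664215
```

View pics/e.png

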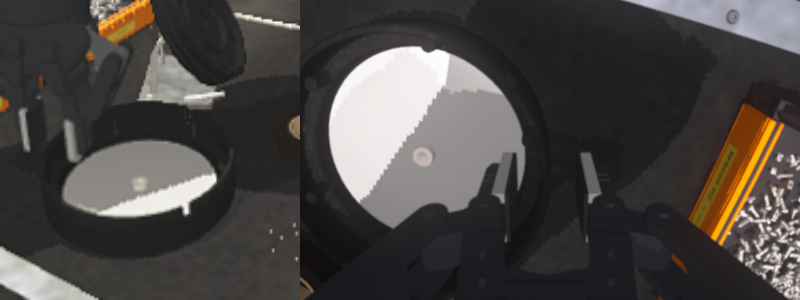

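Call:
{"api": "move_arm", "payload": {"series": [[[0,0,0],[0,0,0],0],[[0,0,0],[0,0,0],0],[[0,0,0],[0,0,0],0],[[0,0,0],[0,0,0],0],[[0,0,0],[0,0,0],0],[[0,0,-0.5],[0,0,0],0],[[0,0,-1.5],[0,0,0],0],[[0,0,-4],[0,0,0],0],[[0,0,-8],[0,0,0],0],[[0,0,-12],[0,0,0],0],[[0,0,-16],[0,0,0],0],[[0,0,-20],[0,0,0],0],[[0,0,-20],[0,0,0],0],[[0,0,-20],[0,0,0],0],[[0,0,-20],[0,0,0],0]], "squeeze": 60}}

```text
clock: 13.5
position: [0.5232, 0.3222, 0.1838]
tool_rot: [3.141, 0.0, 1.807]
force: [1.1, -0.2, -2.0]
grip_width: 0.0055
finger_force: 59.2
```

```bash
cat >> h.py <<'E'
def hous(s,dep):
    # housing pose in tool frame from wrist depth: rim points
    P=pts('wrist',np.ones(dep.shape,bool),dep,s); R=Ro.from_euler('xyz',s['tool_rot']).as_matrix(); return (P-s['position'])@R
E
python3 - <<'E'
from h import *
s=bot.observe(); im,dep=bot.grab_frame('wrist'); save(im,'w7.png'); print(s['position'],s['grip_width'],s['force'],s['finger_force'])
T=hous(s,dep); r=bot.trace('wrist','housing'); print(r[0]['conf'],r[0]['bbox'])
m=r[0]['mask']; M=m[dep>0]; 
# white/grey floor disc: bright pixels inside
cx,cy=[int((r[0]['bbox'][i]+r[0]['bbox'][i+2])/2) for i in (0,1)]
Q=T[M]; c,n,K2=plane(Q); print('all',c,n,len(K2),len(Q), np.percentile(Q,[2,50,98],axis=0).round(4).tolist())
g=im.mean(2)[dep>0]; k=(g>110)&(T[:,2]>-.08)&(T[:,2]<.03)&(T[:,1]<-.01)&(T[:,1]>-.14)&(abs(T[:,0])<.07)
c,n,F=plane(T[k]); print('floor',k.sum(),len(F),c.round(4),n.round(4),'centre',(F.max(0)/2+F.min(0)/2).round(4))
E
```

```text
[0.52319347 0.32218243 0.1837775 ] 0.005497169803246061 [ 1.10008656 -0.16178715 -2.04173781] 59.20657409467822
0.81 [1.2, 152.0, 331.1, 442.9]
all [-0.00156795 -0.06549889 -0.01675997] [0.08876324 0.01769184 0.99589562] 30609 64612 [[-0.0543, -0.1296, -0.0475], [0.0109, -0.0754, -0.0174], [0.0623, 0.0004, -0.0102]]
floor 34830 34590 [ 0.0049 -0.0645 -0.0147] [0.0017 0.0877 0.9961] centre [-0.0025 -0.0654 -0.0143]
```

```bash
cat >> h.py <<'E'
th=np.radians(30); n_=-np.sin(th)*E+np.cos(th)*Z; u_=np.cos(th)*E+np.sin(th)*Z
SEAT=E*HE+L*HL+Z*.036+.083*u_+.014*n_
RB=np.stack([L,u_,-n_],1)
def place(Ct,nt,du,dn,dl=0):
    a=np.arctan2(nt[1],nt[2]); Rt=RB@Ro.from_rotvec([a,0,0]).as_matrix()
    return SEAT+du*u_+dn*n_+dl*L-Rt@np.array(Ct),Rt
E
python3 - <<'E'
from h import *
s=bot.observe(); C=[0,-.0655,-.0006]; n=[0,.0877,.996]
p,R=place(C,n,.006,.10); p2,R2=place(C,n,.006,.05); print(p,p2)
mid=s['position']*[1,1,0]+Z*.26
rel([(mid,RD),(p*[1,1,0]+Z*.26,RD),(p,R),(p2,R2)])
E
```

```text
[ 0.48714544 -0.13912211  0.20633126] [ 0.51145469 -0.13328598  0.16302999]
[-0.01, -0.01, -7.74] [-0.0018, 0.0007, 0.0005]
[-44.01, -14.27, -7.68] [-0.0018, 0.0007, 0.0005]
[-44.01, -14.26, -2.31] [-0.4376, 0.0006, 0.0006]
[-44.01, -11.75, 2.01] [-0.4376, 0.0006, 0.0006]
```

Call:
{"api": "move_arm", "payload": {"series": [[[0,0,-4],[0,0,0],0],[[0,0,-7.5],[0,0,0],0],[[-4,-1,-7.7],[0,0,0],0],[[-8,-2,-7.7],[0,0,0],0],[[-12,-4,-7.7],[0,0,0],0],[[-16,-5,-7.7],[0,0,0],0],[[-20,-6.5,-7.7],[0,0,0],0],[[-24,-8,-7.7],[0,0,0],0],[[-28,-9,-7.7],[-0.05,0,0],0],[[-32,-10,-7.7],[-0.1,0,0],0],[[-36,-11.5,-7.5],[-0.16,0,0],0],[[-39,-12.5,-7],[-0.22,0,0],0],[[-42,-13.5,-6],[-0.28,0,0],0],[[-44,-14.3,-5],[-0.34,0,0],0],[[-44,-14.3,-4],[-0.39,0,0],0],[[-44,-14.3,-2.3],[-0.436,0,0],0],[[-44,-14.3,-2.3],[-0.436,0,0],0],[[-44,-14.3,-2.3],[-0.436,0,0],0],[[-44,-14.3,-2.3],[-0.436,0,0],0]]}}

```text
clock: 15.18
position: [0.4877, -0.1383, 0.2072]
tool_rot: [2.707, -0.001, 1.808]
force: [-0.0, -1.2, -0.7]
grip_width: 0.0055
finger_force: 59.3
```

```bash
cat > m.py <<'E'
from h import *
def meas():
    s=bot.observe(); im,dep=bot.grab_frame('wrist'); print(s['position'].round(4),s['tool_rot'].round(4),s['force'].round(2),s['grip_width'].round(4))
    T=hous(s,dep); g=im.mean(2)[dep>0]; k=(g>60)&(T[:,2]>-.035)&(T[:,2]<.01)&(T[:,1]<-.02)&(T[:,1]>-.12)&(np.hypot(T[:,0],T[:,1]+.067)<.056)
    c,n,F=plane(T[k]); nt=np.array(n); print('floor',k.sum(),len(F),c.round(4),n.round(4),'cen',(F.max(0)/2+F.min(0)/2).round(4))
    R=Ro.from_euler('xyz',s['tool_rot']).as_matrix(); nw=-(R@n); print('housing z angle to board n(30): about L',np.degrees(np.arctan2(-nw@E,nw[2])),'lateral',np.degrees(nw@L),'floor centre in board rel seat (u,l,n):',[round(float((R@(c-[0,0,0])+s['position']-SEAT)@v),4) for v in (u_,L,n_)])
    return s,im,dep,c,n
E
python3 - <<'E'
from m import *
s,im,dep,c,n=meas(); save(im,'w8.png')
board('wrist',s); board('top')
cv2.imwrite('pics/w8v.png',im[:,:,::-1])
E
```

```text
Traceback (most recent call last):
  File "m.py", line 3, in meas
    s=bot.observe(); im,dep=bot.grab_frame('wrist'); print(s['position'].round(4),s['tool_rot'].round(4),s['force'].round(2),s['grip_width'].round(4))
                                                                                                                             ^^^^^^^^^^^^^^^^^^^^^
AttributeError: 'float' object has no attribute 'round'
```

```bash
sed -i "s/,s\['grip_width'\].round(4))/,s['grip_width'])/" m.py; python3 - <<'E'
from m import *
s,im,dep,c,n=meas(); save(im,'w8v.png')
board('wrist',s); board('top')
E
```

```text
[ 0.4881 -0.1381  0.2075] [2.7058e+00 1.0000e-04 1.8080e+00] [ 0.79 -0.35 -1.2 ] 0.005260963081142783
floor 33328 33128 [ 0.005  -0.0665 -0.0144] [7.000e-04 8.310e-02 9.965e-01] cen [-0.0011 -0.0699 -0.0138]
housing z angle to board n(30): about L 29.73228489530442 lateral -0.07708100809887727 floor centre in board rel seat (u,l,n): [0.0078, 0.0056, 0.1144]
wrist 0.95 tilt 29.94 yaw 13.76 HE 0.3611 lat [-0.309  -0.1593] 24524 24524 zmax 0.1374
top 0.82 tilt 30.02 yaw 13.56 HE 0.3604 lat [-0.3358 -0.1591] 2478 2526 zmax 0.1384
```

View pics/w8v.png

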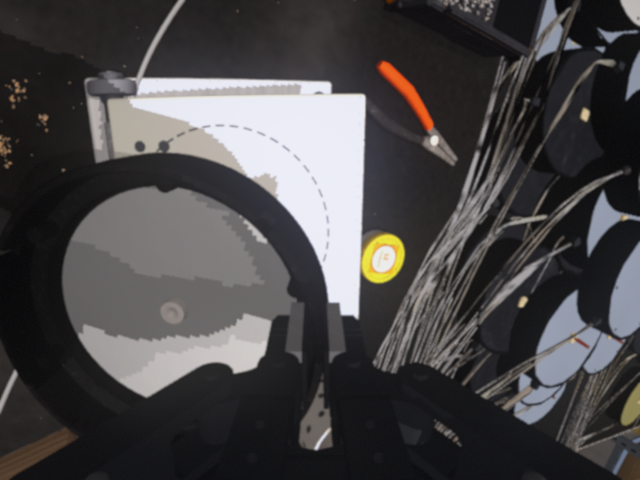

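```bash
python3 - <<'E'
from m import *
s=bot.observe(); im,dep=bot.grab_frame('wrist')
m=np.zeros(dep.shape,bool); m[309:318,169:178]=True
Q=pts('wrist',m,dep,s); R=Ro.from_euler('xyz',s['tool_rot']).as_matrix(); q=np.median(Q,0); print('screw tool',((q-s['position'])@R).round(4),'board rel seat u,l,n',[round(float((q-SEAT)@v),4) for v in (u_,L,n_)])
T0=R.T
for v in (u_,L,-n_): print((T0@v).round(4))
E
```

```text
screw tool [-0.0057 -0.0628 -0.0178] board rel seat u,l,n [0.0111, -0.005, 0.1173]
[-0.0013  0.9962 -0.0873]
[1.0e+00 1.3e-03 1.0e-04]
[-2.000e-04  8.730e-02  9.962e-01]
```

```bash
cat >> m.py <<'E'
from scipy.optimize import least_squares
def rim(s,dep,c,n):
    T=hous(s,dep); h=-(T-c)@n; n=n/np.linalg.norm(n); yv=np.array([0,n[2],-n[1]]); 
    A=np.c_[T[:,0],(T-c)@yv]
    c0=np.array([0,-.0667-c[1]]); rr=np.hypot(*(A-c0).T); k=(abs(h-.019)<.0025)&(rr>.06)&(rr<.076); Q=A[k]
    f=lambda p:np.hypot(Q[:,0]-p[0],Q[:,1]-p[1])-p[2]
    r=least_squares(f,[*c0,.0678],loss='soft_l1',f_scale=.001).x
    Cf=c+np.array([r[0]-c[0],0,0])+yv*r[1]; Cu=Cf+.014*n
    R=Ro.from_euler('xyz',s['tool_rot']).as_matrix(); w=R@Cu+s['position']
    print('rim',k.sum(),r.round(4),'Cu tool',Cu.round(4),'rel seat u,l,n',[round(float((w-SEAT)@v),4) for v in (u_,L,n_)])
E
python3 - <<'E'
from m import *
s,im,dep,c,n=meas(); rim(s,dep,c,n)
E
```

```text
[ 0.4875 -0.1384  0.207 ] [2.7054e+00 4.0000e-04 1.8075e+00] [ 0.16 -0.48 -2.13] 0.005396527554628023
floor 33322 33151 [ 0.005  -0.0665 -0.0144] [6.000e-04 8.320e-02 9.965e-01] cen [-0.0011 -0.0699 -0.0141]
housing z angle to board n(30): about L 29.76146338445353 lateral -0.044256032123106734 floor centre in board rel seat (u,l,n): [0.007, 0.0055, 0.1142]
rim 3510 [-0.0036  0.0052  0.0677] Cu tool [-0.0036 -0.0602 -0.0009] rel seat u,l,n [0.0122, -0.0031, 0.1002]
```

Call:
{"api": "move_arm", "payload": {"series": [[[0,0.1,1],[0,0,0],0],[[0,0.2,2.2],[0,0,0],0],[[0,0.3,3.5],[0,0,0],0],[[0,0.4,4.5],[0,0,0],0],[[0,0.5,5.5],[0,0,0],0],[[0,0.55,6.5],[0,0,0],0],[[0,0.65,7.4],[0,0,0],0],[[0,0.7,8.2],[0,0,0],0],[[0,0.77,8.8],[0,0,0],0],[[0,0.8,9.1],[0,0,0],0],[[0,0.82,9.3],[0,0,0],0],[[0,0.82,9.3],[0,0,0],0],[[0,0.82,9.3],[0,0,0],0]]}}

```text
clock: 16.67
position: [0.5326, -0.1278, 0.1261]
tool_rot: [2.706, 0.0, 1.807]
force: [0.3, -0.4, -0.3]
grip_width: 0.0058
finger_force: 59.2
```

```bash
python3 - <<'E'
from m import *
s,im,dep,c,n=meas(); rim(s,dep,c,n); board('top'); save(im,'w9.png')
E
```

```text
[ 0.5326 -0.1278  0.1261] [2.7055e+00 1.0000e-04 1.8067e+00] [ 0.27 -0.39 -0.28] 0.005764683544449321
floor 33216 33028 [ 0.005  -0.0664 -0.0143] [7.000e-04 8.600e-02 9.963e-01] cen [-0.0012 -0.07   -0.0139]
housing z angle to board n(30): about L 29.916920564315532 lateral -0.03971898382659283 floor centre in board rel seat (u,l,n): [0.0067, 0.0054, 0.0208]
rim 3533 [-0.0036  0.0052  0.0677] Cu tool [-0.0036 -0.0601 -0.0008] rel seat u,l,n [0.0118, -0.0032, 0.0068]
top 0.78 tilt 29.95 yaw 13.51 HE 0.36 lat [-0.3362 -0.1594] 1500 1555 zmax 0.1387
```

Call:
{"api": "move_arm", "payload": {"series": [[[0,0.02,0.2],[0,0,0],0],[[0,0.03,0.4],[0,0,0],0],[[0,0.05,0.55],[0,0,0],0],[[0,0.05,0.55],[0,0,0],0],[[0,0.05,0.55],[0,0,0],0]]}}

```text
clock: 17.23
position: [0.5353, -0.1269, 0.1209]
tool_rot: [2.706, -0.0, 1.807]
force: [-0.3, 0.3, -1.5]
grip_width: 0.0054
finger_force: 59.2
```

```bash
python3 - <<'E'
from m import *
s,im,dep,c,n=meas(); rim(s,dep,c,n); board('top')
E
```

```text
[ 0.5353 -0.1269  0.1209] [ 2.7058e+00 -2.0000e-04  1.8069e+00] [-0.35  0.26 -1.5 ] 0.005397579147120364
floor 33272 33104 [ 0.005  -0.0665 -0.0143] [8.000e-04 8.450e-02 9.964e-01] cen [-0.0011 -0.0698 -0.0137]
housing z angle to board n(30): about L 29.818909652376345 lateral -0.07135674951011368 floor centre in board rel seat (u,l,n): [0.0065, 0.0055, 0.015]
rim 3527 [-0.0036  0.0052  0.0677] Cu tool [-0.0036 -0.0601 -0.0008] rel seat u,l,n [0.0117, -0.003, 0.001]
top 0.91 tilt 30.02 yaw 13.68 HE 0.3599 lat [-0.3378 -0.1602] 1571 1622 zmax 0.1389
```

Call:
{"api": "move_arm", "payload": {"series": [[[0.05,-0.1,0.01],[0,0,0],0],[[0.1,-0.2,0.02],[0,0,0],0],[[0.1,-0.3,0.03],[0,0,0],0],[[0.1,-0.4,0.03],[0,0,0],0],[[0.1,-0.5,0.04],[0,0,0],0],[[0.1,-0.5,0.04],[0,0,0],0],[[0.1,-0.5,0.04],[0,0,0],0]]}}

```text
clock: 17.97
position: [0.5307, -0.1272, 0.1186]
tool_rot: [2.706, -0.0, 1.807]
force: [-0.9, 0.3, -2.0]
grip_width: 0.0054
finger_force: 59.3
```

Call:
{"api": "move_arm", "payload": {"series": [[[0,-0.1,0.01],[0,0,0],0],[[0,-0.1,0.01],[0,0,0],0],[[0,-0.1,0.01],[0,0,0],0]]}}

```text
clock: 18.22
position: [0.5299, -0.1273, 0.1181]
tool_rot: [2.706, -0.0, 1.807]
force: [0.4, -0.5, -1.2]
grip_width: 0.0053
finger_force: 59.2
```

```bash
python3 - <<'E'
from m import *
s,im,dep,c,n=meas(); rim(s,dep,c,n); board('top')
E
```

```text
[ 0.5299 -0.1273  0.1181] [ 2.7056e+00 -1.0000e-04  1.8067e+00] [ 0.43 -0.5  -1.18] 0.0052945960826400506
floor 33251 33070 [ 0.005  -0.0664 -0.0143] [8.000e-04 8.490e-02 9.964e-01] cen [-0.0011 -0.0699 -0.0139]
housing z angle to board n(30): about L 29.84700629188864 lateral -0.05599422654800419 floor centre in board rel seat (u,l,n): [0.0005, 0.0065, 0.0152]
rim 3524 [-0.0037  0.0052  0.0677] Cu tool [-0.0037 -0.0601 -0.0008] rel seat u,l,n [0.0057, -0.0022, 0.0011]
top 0.9 tilt 30.03 yaw 13.61 HE 0.3603 lat [-0.3373 -0.1595] 1624 1673 zmax 0.1388
```

Call:
{"api": "move_arm", "payload": {"series": [[[0,-0.1,0.01],[0,0,0],0],[[0,-0.2,0.02],[0,0,0],0],[[0,-0.3,0.03],[0,0,0],0],[[0,-0.3,0.03],[0,0,0],0],[[0,-0.3,0.03],[0,0,0],0]]}}

```text
clock: 18.78
position: [0.528, -0.1278, 0.1169]
tool_rot: [2.704, 0.0, 1.807]
force: [3.7, 2.4, 0.9]
grip_width: 0.005
finger_force: 59.6
```

Call:
{"api": "move_arm", "payload": {"series": [[[0,-0.1,0.01],[0,0,0],0],[[0,-0.15,0.01],[0,0,0],0],[[0,-0.15,0.01],[0,0,0],0]]}}

```text
clock: 19.03
position: [0.5268, -0.1281, 0.1163]
tool_rot: [2.704, 0.0, 1.807]
force: [4.7, 2.4, 4.4]
grip_width: 0.0054
finger_force: 60.1
```

```bash
python3 - <<'E'
from m import *
s,im,dep,c,n=meas(); rim(s,dep,c,n); board('top'); save(im,'w10.png')
T,_=bot.grab_frame('top'); save(T,'t10.png')
b=cv2.imread('pics/t10.png')[190:310,320:450]
cv2.imwrite('pics/f.png',np.hstack([cv2.resize(b,(400,400),interpolation=cv2.INTER_CUBIC),cv2.resize(im[:,:,::-1],(400,400))]))
E
```

```text
[ 0.5268 -0.1281  0.1163] [2.7042e+00 4.0000e-04 1.8071e+00] [4.72 2.42 4.39] 0.005374169525235319
floor 33333 33144 [ 0.0048 -0.0666 -0.0147] [-0.002   0.0788  0.9969] cen [-0.0013 -0.07   -0.0143]
housing z angle to board n(30): about L 29.57821172325483 lateral 0.1164901269191101 floor centre in board rel seat (u,l,n): [-0.0032, 0.0062, 0.0155]
rim 3462 [-0.0038  0.0052  0.0677] Cu tool [-0.0038 -0.0603 -0.0012] rel seat u,l,n [0.0019, -0.0025, 0.0014]
top 0.57 tilt 30.51 yaw 13.59 HE 0.3599 lat [-0.3368 -0.1589] 1694 1748 zmax 0.1406
```

View pics/f.png

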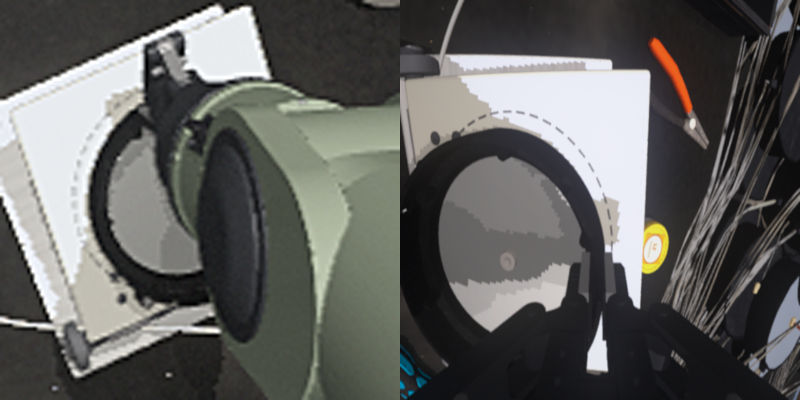

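Call:
{"api": "move_arm", "payload": {"series": [[[0.05,0.2,-0.02],[0,0,0],0],[[0.15,0.25,-0.02],[0,0,0],0],[[0.25,0.25,-0.02],[0,0,0],0],[[0.25,0.15,-0.01],[0,0,0],0],[[0.25,0,0],[0,0,0],0],[[0.25,0,0],[0,0,0],0],[[0.25,0,0],[0,0,0],0]]}}

```text
clock: 19.82
position: [0.5254, -0.1258, 0.1157]
tool_rot: [2.706, -0.0, 1.807]
force: [1.1, 0.7, -0.2]
grip_width: 0.0056
finger_force: 59.5
```

```bash
python3 - <<'E'
from m import *
s,im,dep,c,n=meas(); rim(s,dep,c,n); board('top'); print([round(float(s['force']@v),2) for v in (u_,L,n_)])
# dashed circle from earlier wrist frame (board empty): dark pixels on face
im,_=None,None
im=cv2.imread('pics/wrist4.png')
E
```

```text
[ 0.5254 -0.1258  0.1157] [ 2.7058e+00 -2.0000e-04  1.8066e+00] [ 1.08  0.67 -0.23] 0.005578272329831502
floor 33499 33311 [ 0.0051 -0.0666 -0.0148] [0.0024 0.0786 0.9969] cen [-0.001 -0.07  -0.014]
housing z angle to board n(30): about L 29.481777558074743 lateral -0.15531232808245013 floor centre in board rel seat (u,l,n): [-0.0042, 0.0091, 0.0156]
rim 3603 [-0.0035  0.0052  0.0676] Cu tool [-0.0035 -0.0603 -0.0012] rel seat u,l,n [0.0009, 0.0005, 0.0015]
top 0.6 tilt 30.06 yaw 13.72 HE 0.3597 lat [-0.3389 -0.1599] 1741 1770 zmax 0.1387
[0.93, 0.4, -0.8]
```

Call:
{"api": "move_arm", "payload": {"series": [[[0,-0.07,0],[0,0,0],0],[[0,-0.07,0.07],[0,0,0],0],[[0,-0.06,0.13],[0,0,0],0],[[0,-0.06,0.13],[0,0,0],0],[[0,-0.06,0.13],[0,0,0],0]]}}

```text
clock: 20.38
position: [0.5259, -0.1257, 0.1145]
tool_rot: [2.705, 0.0, 1.807]
force: [3.3, 2.7, 2.1]
grip_width: 0.0054
finger_force: 60.3
```

```bash
python3 - <<'E'
from m import *
s,im,dep,c,n=meas(); rim(s,dep,c,n); board('top'); print([round(float(s['force']@v),2) for v in (u_,L,n_)])
E
```

```text
[ 0.5259 -0.1257  0.1145] [2.7051e+00 1.0000e-04 1.8069e+00] [3.34 2.71 2.15] 0.00538308819865258
floor 33894 33713 [ 0.0052 -0.0668 -0.0156] [0.0021 0.0672 0.9977] cen [-0.0011 -0.07   -0.0155]
housing z angle to board n(30): about L 28.865959725048906 lateral -0.1289235843813201 floor centre in board rel seat (u,l,n): [-0.0046, 0.0092, 0.0151]
rim 3704 [-0.0037  0.0053  0.0677] Cu tool [-0.0036 -0.0606 -0.0019] rel seat u,l,n [0.0004, 0.0003, 0.001]
top 0.9 tilt 30.24 yaw 13.47 HE 0.3601 lat [-0.3376 -0.1563] 1783 1823 zmax 0.1397
[4.43, 1.85, -0.08]
```

Call:
{"api": "move_arm", "payload": {"series": [[[0,0.05,0.05],[0,0,0],3],[[0,0.05,0.05],[0,0,0],8],[[0,0.05,0.05],[0,0,0],14],[[0,0.05,0.05],[0,0,0],20],[[0,0.05,0.05],[0,0,0],25],[[0,0.05,0.05],[0,0,0],25],[[0,0.05,0.05],[0,0,0],25]]}}

```text
clock: 21.12
position: [0.526, -0.1257, 0.114]
tool_rot: [2.706, -0.0, 1.807]
force: [0.6, 0.4, 1.0]
grip_width: 0.0215
finger_force: 0.0
```

```bash
python3 - <<'E'
from m import *
s,im,dep,c,n=meas(); rim(s,dep,c,n); board('top'); print([round(float(s['force']@v),2) for v in (u_,L,n_)])
E
```

```text
[ 0.526  -0.1257  0.114 ] [ 2.7060e+00 -1.0000e-04  1.8066e+00] [0.61 0.42 1.02] 0.021519359836275904
floor 32886 32734 [ 0.0068 -0.0682 -0.0119] [ 0.0025 -0.0083  1.    ] cen [ 0.0006 -0.0698 -0.0125]
housing z angle to board n(30): about L 24.481262948780767 lateral -0.15380743551503298 floor centre in board rel seat (u,l,n): [-0.0064, 0.0107, 0.0111]
rim 3536 [-0.0021  0.0063  0.0669] Cu tool [-0.0021 -0.062   0.0022] rel seat u,l,n [-0.0015, 0.0019, -0.0035]
top 0.74 tilt 29.69 yaw 13.47 HE 0.3604 lat [-0.336  -0.1575] 1709 1743 zmax 0.1384
[1.11, 0.27, 0.54]
```

```bash
python3 - <<'E'
from m import *
s,im,dep,c,n=meas(); save(im,'w11.png')
S,ds=bot.grab_frame('side'); save(S,'s11.png'); board('wrist',s)
r=bot.trace('side','housing'); P=pts('side',r[0]['mask'],ds); B=np.c_[(P-SEAT)@u_,(P-SEAT)@L,(P-SEAT)@n_]; print(r[0]['conf'],np.percentile(B,[1,25,50,75,99],axis=0).round(4).tolist())
b=cv2.imread('pics/s11.png')[140:270,300:430]
cv2.imwrite('pics/g.png',np.hstack([cv2.resize(b,(400,400),interpolation=cv2.INTER_CUBIC),cv2.resize(im[:,:,::-1],(400,400))]))
E
```

```text
[ 0.5261 -0.1257  0.1141] [ 2.7057e+00 -1.0000e-04  1.8066e+00] [-0.03  0.16  0.79] 0.02116113299483455
floor 32955 32799 [ 0.0068 -0.0682 -0.0119] [ 0.0025 -0.0087  1.    ] cen [ 0.0005 -0.0699 -0.0126]
housing z angle to board n(30): about L 24.474592539103696 lateral -0.15179631688530335 floor centre in board rel seat (u,l,n): [-0.0063, 0.0107, 0.0111]
wrist 0.74 tilt 29.67 yaw 13.58 HE 0.3617 lat [-0.3374 -0.1576] 43011 43011 zmax 0.1368
0.8 [[-0.0692, -0.0703, 0.0005], [-0.0341, -0.0465, 0.0128], [-0.0038, -0.0086, 0.0207], [0.0261, 0.0596, 0.0308], [0.0659, 0.0718, 0.0445]]
```

View pics/g.png

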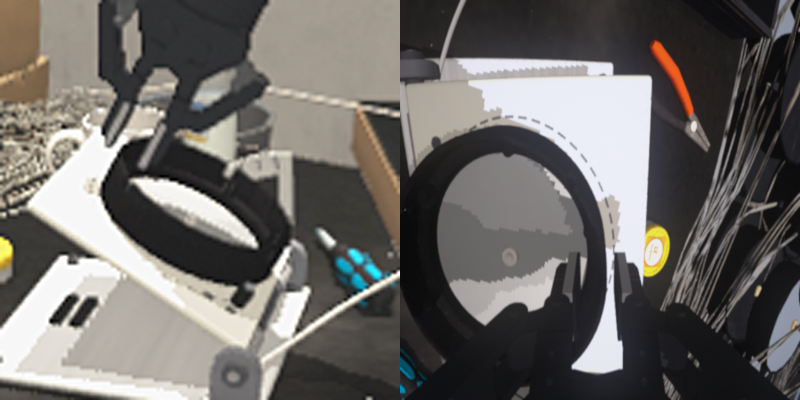

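```bash
cat >> m.py <<'E'
def rimplane(cam_,s,dep,mask=None):
    P=pts(cam_,np.ones(dep.shape,bool) if mask is None else mask,dep,s); B=np.c_[(P-SEAT)@u_,(P-SEAT)@L,(P-SEAT)@n_]
    # top rim: iterative: local max of n in angular bins for r in 62..73
    c=np.zeros(2); 
    for _ in range(3):
        q=B[:,:2]-c; r=np.hypot(*q.T); a=np.degrees(np.arctan2(q[:,1],q[:,0])); out=[]
        for b in range(-180,180,10):
            k=(r>.060)&(r<.074)&(a>=b)&(a<b+10)&(B[:,2]>.015)&(B[:,2]<.06)
            if abs(b+5)<35: continue
            if k.sum()>15:
                h=np.percentile(B[k,2],90); kk=k&(B[:,2]>h-.004); out.append([b+5,h,*np.median(B[kk],0)])
        o=np.array(out); Q=o[:,2:]
        f=lambda p:np.hypot(Q[:,0]-p[0],Q[:,1]-p[1])-.0678
        c=least_squares(f,c,loss='soft_l1',f_scale=.001).x
    A=np.c_[Q[:,:2]-c,np.ones(len(Q))]; g=np.linalg.lstsq(A,Q[:,2],rcond=None)[0]
    print(cam_,'bins',len(o),'rim centre',c.round(4),'slope u,l deg',np.degrees(g[:2]).round(2),'height',g[2].round(4),'res',np.std(A@g-Q[:,2]).round(4))
    return o
E
python3 - <<'E'
from m import *
s=bot.observe(); im,dep=bot.grab_frame('wrist'); o=rimplane('wrist',s,dep); print(o[::3].round(4).tolist())
S,ds=bot.grab_frame('side'); rimplane('side',None,ds)
z=np.load('side1.npz'); P=pts('side',np.ones((480,640),bool),z['dep']); 
for r0,r1 in ((0,.02),(.02,.04),(.04,.055),(.055,.06),(.064,.069)):
    r=np.hypot(P[:,0]-.458,P[:,1]-.308); k=(r>r0)&(r<r1); print(r0,np.percentile(P[k,2],[10,50,90]).round(4))
E
```

```text
wrist bins 26 rim centre [0.0032 0.0001] slope u,l deg [-4.39  1.65] height 0.0363 res 0.003
[[-175.0, 0.0438, -0.0639, -0.0061, 0.0435], [-145.0, 0.0427, -0.0524, -0.0388, 0.0423], [-105.0, 0.0318, -0.011, -0.0611, 0.0308], [-45.0, 0.0336, 0.0508, -0.0459, 0.0328], [45.0, 0.0337, 0.0522, 0.0458, 0.0331], [75.0, 0.0369, 0.0207, 0.0653, 0.0363], [105.0, 0.0404, -0.0144, 0.0654, 0.0399], [135.0, 0.0427, -0.0447, 0.048, 0.0424], [165.0, 0.0398, -0.0616, 0.0172, 0.0393]]
side bins 26 rim centre [0.0001 0.0024] slope u,l deg [-5.98  0.16] height 0.0367 res 0.0008
0 [0.0028 0.0041 0.0063]
0.02 [0.0031 0.0043 0.0055]
0.04 [0.0032 0.0043 0.0055]
0.055 [0.0036 0.0085 0.0139]
0.064 [0.0139 0.0258 0.0324]
```

Call:
{"api": "move_arm", "payload": {"series": [[[0,0,0],[0,0,0],0],[[0,0,0],[0,0,0],0],[[0,0,0],[0,0,0],0],[[0,0,0],[0,0,0],0],[[0,0.1,-0.1],[0,0,0],0],[[0,0.3,-0.2],[0,0,0],0],[[0,0.4,-0.4],[0,0,0],0],[[0,0.4,-0.4],[0,0,0],0],[[0,0.4,-0.4],[0,0,0],0]]}}

```text
clock: 22.37
position: [0.5279, -0.1253, 0.1195]
tool_rot: [2.706, -0.0, 1.807]
force: [0.0, -0.4, -1.9]
grip_width: 0.0027
finger_force: 57.2
```

```bash
python3 - <<'E'
from m import *
S,ds=bot.grab_frame('side'); rimplane('side',None,ds); s,im,dep,c,n=meas(); rimplane('wrist',s,dep); board('top')
E
```

```text
side bins 28 rim centre [0.0009 0.0016] slope u,l deg [-3.05  0.42] height 0.037 res 0.0007
[ 0.5279 -0.1253  0.1194] [ 2.7059e+00 -1.0000e-04  1.8065e+00] [ 0.49 -0.57 -0.93] 0.003041110794568526
floor 33369 33150 [ 0.0037 -0.0669 -0.0081] [0.0079 0.0454 0.9989] cen [-0.0017 -0.07   -0.0076]
housing z angle to board n(30): about L 27.56127695912068 lateral -0.4585185587179557 floor centre in board rel seat (u,l,n): [-0.0011, 0.0077, 0.0109]
wrist bins 24 rim centre [ 0.0041 -0.0006] slope u,l deg [-4.69  4.92] height 0.0339 res 0.0035
top 0.57 tilt 29.97 yaw 13.51 HE 0.3604 lat [-0.3355 -0.1593] 1426 1464 zmax 0.1388
```

Call:
{"api": "move_arm", "payload": {"series": [[[0,0,0],[-0.02,0,0],0],[[0,0,0],[-0.048,0,0],0],[[0,0,0],[-0.048,0,0],0],[[0,0,0],[-0.048,0,0],0]]}}

```text
clock: 22.9
position: [0.5281, -0.1252, 0.1195]
tool_rot: [2.656, -0.0, 1.807]
force: [1.5, 1.3, 0.7]
grip_width: 0.0027
finger_force: 57.5
```

```bash
python3 - <<'E'
from m import *
S,ds=bot.grab_frame('side'); rimplane('side',None,ds); s,im,dep,c,n=meas(); board('top'); R=Ro.from_euler('xyz',s['tool_rot']).as_matrix(); print((R.T@u_).round(3),[round(float(s['force']@v),2) for v in (u_,L,n_)])
E
```

```text
side bins 27 rim centre [-0.0003  0.0016] slope u,l deg [-1.01  0.64] height 0.0346 res 0.0012
[ 0.5282 -0.1253  0.1195] [ 2.6567e+00 -9.0000e-04  1.8064e+00] [1.84 0.72 0.24] 0.0030603410927488753
floor 33889 33675 [ 0.0038 -0.0672 -0.009 ] [0.0063 0.0313 0.9995] cen [-0.0015 -0.07   -0.0094]
housing z angle to board n(30): about L 29.57586477757833 lateral -0.4042966367351452 floor centre in board rel seat (u,l,n): [-0.0017, 0.0077, 0.0085]
top 0.67 tilt 30.14 yaw 13.31 HE 0.3608 lat [-0.3359 -0.1566] 1677 1717 zmax 0.14
[ 0.     0.999 -0.039] [1.81, 0.27, -0.77]
```

Call:
{"api": "move_arm", "payload": {"series": [[[0,0.15,0],[-0.012,0,0],0],[[0,0.2,0],[-0.012,0,0],0],[[0,0.2,0.1],[-0.012,0,0],0],[[0,0.2,0.15],[-0.012,0,0],0],[[0,0.2,0.15],[-0.012,0,0],0],[[0,0.2,0.15],[-0.012,0,0],0]]}}

```text
clock: 23.6
position: [0.5305, -0.1245, 0.119]
tool_rot: [2.646, 0.0, 1.807]
force: [-0.7, -0.8, -2.7]
grip_width: 0.0031
finger_force: 57.4
```

```bash
python3 - <<'E'
from m import *
S,ds=bot.grab_frame('side'); rimplane('side',None,ds); s,im,dep,c,n=meas(); board('top'); R=Ro.from_euler('xyz',s['tool_rot']).as_matrix(); print((R.T@u_).round(3),[round(float(s['force']@v),2) for v in (u_,L,n_)])
E
```

```text
side bins 27 rim centre [0.001  0.0017] slope u,l deg [-0.29  0.8 ] height 0.0318 res 0.0012
[ 0.5305 -0.1245  0.119 ] [2.6459 0.     1.8068] [ 0.3   0.16 -1.44] 0.0029204703289131373
floor 33688 33453 [ 0.0038 -0.0671 -0.0085] [0.0074 0.0384 0.9992] cen [-0.0016 -0.07   -0.0087]
housing z angle to board n(30): about L 30.598458408470645 lateral -0.4338974360800002 floor centre in board rel seat (u,l,n): [0.0002, 0.0078, 0.0057]
top 0.66 tilt 30.12 yaw 13.73 HE 0.3602 lat [-0.341  -0.1591] 1866 1912 zmax 0.1394
[-0.     1.    -0.028] [-0.43, 0.09, -1.41]
```

Call:
{"api": "move_arm", "payload": {"series": [[[0,0,0.08],[0,0,0],0],[[0,0,0.15],[0,0,0],0],[[0,0,0.15],[0,0,0],0],[[0,0,0.15],[0,0,0],0]]}}

```text
clock: 24.13
position: [0.5312, -0.1244, 0.1177]
tool_rot: [2.646, -0.0, 1.807]
force: [0.3, -0.3, -0.9]
grip_width: 0.003
finger_force: 57.5
```

```bash
python3 - <<'E'
from m import *
S,ds=bot.grab_frame('side'); rimplane('side',None,ds); s,im,dep,c,n=meas(); board('top'); print([round(float(s['force']@v),2) for v in (u_,L,n_)])
E
```

```text
side bins 25 rim centre [0.0009 0.0014] slope u,l deg [-0.16  0.39] height 0.0311 res 0.0006
[ 0.5312 -0.1245  0.1177] [ 2.6457e+00 -1.0000e-04  1.8067e+00] [-0.69 -0.43 -1.42] 0.003055814058475203
floor 34020 33786 [ 0.0038 -0.0673 -0.0093] [0.004  0.0266 0.9996] cen [-0.0015 -0.07   -0.0096]
housing z angle to board n(30): about L 29.9372904020873 lateral -0.2390846450172362 floor centre in board rel seat (u,l,n): [-0.0001, 0.0077, 0.005]
top 0.82 tilt 29.96 yaw 13.62 HE 0.3602 lat [-0.337 -0.159] 1732 1783 zmax 0.1393
[-1.38, -0.26, -0.85]
```

Call:
{"api": "move_arm", "payload": {"series": [[[0,0,0.04],[0,0,0],0],[[0,0,0.04],[0,0,0],4],[[0,0,0.04],[0,0,0],9],[[0,0,0.04],[0,0,0],15],[[0,0,0.04],[0,0,0],20],[[0,0,0.04],[0,0,0],20],[[0,0,0.04],[0,0,0],20]]}}

```text
clock: 24.92
position: [0.5314, -0.1244, 0.1175]
tool_rot: [2.646, -0.0, 1.807]
force: [0.8, -0.6, -0.8]
grip_width: 0.0172
finger_force: 0.0
```

```bash
python3 - <<'E'
from m import *
S,ds=bot.grab_frame('side'); rimplane('side',None,ds); s,im,dep,c,n=meas(); board('top'); print([round(float(s['force']@v),2) for v in (u_,L,n_)]); T=hous(s,dep)
k=(abs(T[:,0])<.02)&(T[:,2]<-.03)&(T[:,2]>-.06)&(abs(T[:,1])<.04); h=np.histogram(T[k,1],np.arange(-.04,.041,.005)); print(h)
E
```

```text
side bins 25 rim centre [0.0018 0.0017] slope u,l deg [-0.22 -0.02] height 0.0311 res 0.0007
[ 0.5314 -0.1244  0.1174] [2.6456 0.     1.8068] [ 0.23 -0.5   1.36] 0.016723708066129366
floor 32622 32393 [ 0.0054 -0.0685 -0.0091] [2.000e-04 2.220e-02 9.998e-01] cen [-0.0006 -0.07   -0.0096]
housing z angle to board n(30): about L 29.693482293615972 lateral -0.023262496311737303 floor centre in board rel seat (u,l,n): [-0.0013, 0.0094, 0.0044]
top 0.63 tilt 29.73 yaw 13.71 HE 0.3598 lat [-0.3403 -0.1599] 1710 1764 zmax 0.1389
[0.77, -0.54, 1.13]
(array([  0,   0,   0,  66, 375, 343, 565, 193, 875, 286, 419, 322, 228,
         0,   0,   0]), array([-4.00000000e-02, -3.50000000e-02, -3.00000000e-02, -2.50000000e-02,
       -2.00000000e-02, -1.50000000e-02, -1.00000000e-02, -5.00000000e-03,
       -2.08166817e-17,  5.00000000e-03,  1.00000000e-02,  1.50000000e-02,
        2.00000000e-02,  2.50000000e-02,  3.00000000e-02,  3.50000000e-02,
        4.00000000e-02]))
```

Call:
{"api": "move_arm", "payload": {"series": [[[0,-0.15,0],[0,0,0],20],[[0,-0.3,0],[0,0,0],20],[[0,-0.45,0],[0,0,0],20],[[0,-0.55,0],[0,0,0],20],[[0,-0.55,0],[0,0,0],20],[[0,-0.55,0],[0,0,0],20]]}}

```text
clock: 25.62
position: [0.5266, -0.1256, 0.1148]
tool_rot: [2.646, -0.0, 1.807]
force: [0.1, 0.6, -0.3]
grip_width: 0.0171
finger_force: 0.0
```

Call:
{"api": "move_arm", "payload": {"series": [[[0,-0.1,0],[0,0,0],20],[[0,-0.2,0],[0,0,0],20],[[0,-0.2,0],[0,0,0],20]]}}

```text
clock: 25.87
position: [0.5256, -0.1256, 0.1143]
tool_rot: [2.644, -0.0, 1.807]
force: [3.4, 1.7, 3.7]
grip_width: 0.0171
finger_force: 2.4
```

```bash
python3 - <<'E'
from m import *
S,ds=bot.grab_frame('side'); rimplane('side',None,ds); s,im,dep,c,n=meas(); board('top'); print([round(float(s['force']@v),2) for v in (u_,L,n_)])
E
```

```text
side bins 25 rim centre [0.0002 0.0016] slope u,l deg [-0.65  0.13] height 0.0309 res 0.0007
[ 0.5256 -0.1256  0.1143] [ 2.6443 -0.      1.8074] [3.42 2.36 2.83] 0.016928640119782914
floor 31127 30957 [ 0.0055 -0.066  -0.0091] [5.000e-04 2.240e-02 9.997e-01] cen [-0.0004 -0.0684 -0.0093]
housing z angle to board n(30): about L 29.780178295064456 lateral -0.05699356489949961 floor centre in board rel seat (u,l,n): [-0.0055, 0.0096, 0.0045]
top 0.9 tilt 29.83 yaw 13.64 HE 0.3601 lat [-0.3372 -0.1599] 1617 1654 zmax 0.1384
[4.77, 1.5, 0.52]
```

Call:
{"api": "move_arm", "payload": {"series": [[[0,0.3,0],[0,0,0],20],[[0,0.55,0],[0,0,0],20],[[0,0.55,-0.5],[0,0,0],20],[[0,0.55,-2],[0,0,0],20],[[0,0.55,-5],[0,0,0],20],[[0,0.55,-9],[0,0,0],20],[[0,0.55,-12],[0,0,0],20],[[0,0.55,-12],[0,0,0],20],[[0,0.55,-12],[0,0,0],20]]}}

```text
clock: 26.82
position: [0.473, -0.1384, 0.2232]
tool_rot: [2.646, -0.001, 1.806]
force: [0.2, -0.4, 0.6]
grip_width: 0.0172
finger_force: 0.0
```

```bash
python3 - <<'E'
from m import *
S,ds=bot.grab_frame('side'); rimplane('side',None,ds); board('top'); board('side')
s=bot.observe(); im,dep=bot.grab_frame('wrist'); save(im,'w12.png'); rimplane('wrist',s,dep); board('wrist',s); print(s['force'])
P=pts('wrist',np.ones(dep.shape,bool),dep,s); B=np.c_[(P-SEAT)@u_,(P-SEAT)@L,(P-SEAT)@n_]
r=np.hypot(B[:,0],B[:,1]); k=(r<.045)&(B[:,2]<.012)&(B[:,2]>-.006); c,n,_=plane(B[k]); print('floor in board frame',c.round(4),n.round(4))
for sg in (-1,1):
    k=(B[:,2]>.006)&(B[:,2]<.02)&(abs(B[:,0]+.061)<.02)&(abs(B[:,1]-sg*.045)<.02)&(r>.072); print(sg,k.sum(),np.percentile(B[k],[3,50,97],axis=0).round(4).tolist() if k.sum()>5 else '')
w=cv2.imread('pics/w12.png'); sd=S[140:270,300:430,::-1]
cv2.imwrite('pics/h.png',np.hstack([cv2.resize(sd,(400,400),interpolation=cv2.INTER_CUBIC),cv2.resize(w,(400,400))]))
E
```

```text
side bins 27 rim centre [0.0001 0.0018] slope u,l deg [-0.37 -0.16] height 0.0311 res 0.0007
top 0.64 tilt 29.79 yaw 13.55 HE 0.3608 lat [-0.3376 -0.1591] 1820 1865 zmax 0.1385
side 0.81 tilt 29.63 yaw 12.75 HE 0.3643 lat [-0.3168 -0.147 ] 1005 1043 zmax 0.1358
wrist bins 29 rim centre [ 0.0023 -0.0004] slope u,l deg [-0.71  0.6 ] height 0.0313 res 0.0015
wrist 0.56 tilt 29.66 yaw 13.61 HE 0.3614 lat [-0.3409 -0.1587] 19638 19805 zmax 0.1367
[-0.77745887  0.47918052 -0.63258064]
floor in board frame [0.0003 0.0016 0.0044] [ 0.0063 -0.0039  1.    ]
-1 0 
1 175 [[-0.0651, 0.0404, 0.0084], [-0.0598, 0.0465, 0.0152], [-0.0557, 0.0499, 0.0183]]
```

View pics/h.png

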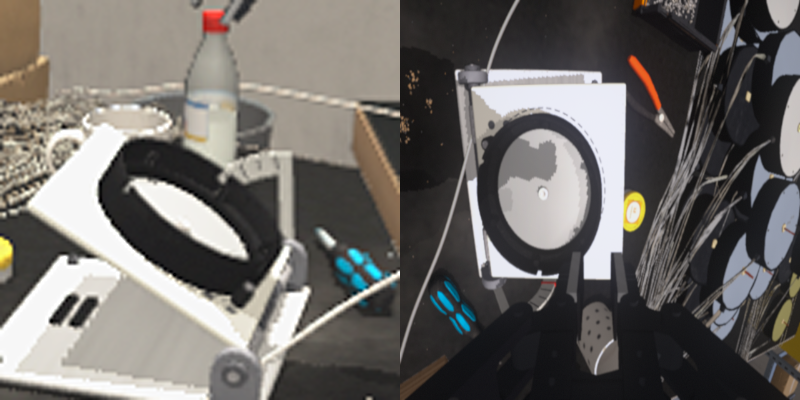

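```bash
python3 -c "
from workcell import bot
print(bot.job_done())"
```

```text
the job is handed in; nothing more can be done
None
```

The job is handed in: at the last look the loaded board stood at about 29.7° by itself, and the housing lay flat, open side up and released, within about 2.5 mm of the seat. I pushed it down against the pins until it stopped, but saw only the left pin clearly afterwards. I had to re-grip it once, after its lower end caught on the pins. The other things were not re-measured at the end.

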